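# Spray-clean the soldered filter boards in the sliding-tray station

### The job

Clean the soldered filter boards lying on the black mat: seat each one flat in a nest of the spray station's tray, push the tray fully home into the clear hood (it jams unless pushed along its centre line, marked red on the handle), and only then press the red cap of the cleaner can right down and let it spring back. Then draw the tray fully out again and lay every board flat, shield can up, in the blue tray beside the mat, leaving everything else on the bench where it is.

Things in the scene. Friction and masses are not known exactly. Their poses are not given: they have to be found in the camera images.
- board_1: Filter board: green board on a carrier plate, 50 x 36 x 5 mm, a bright metal shield can 34 x 25 mm on its middle rising to 23 mm above the underside (grip it across the 25 mm), a 7 mm brass connector (axis 9 mm up) standing out 9 mm at each short end (68 mm overall). 90 g. Origin: centre of underside; x along the 50, y along the 36, z up. Lies flat on the mat at first. Two or three, all alike
- board_2: As board_1 (may be absent)
- board_3: As board_1 (may be absent)
- station: Spray station, fixed: aluminium base with a steel centre rail along its y, and a clear hood (mouth 125 mm, back 228 mm from the origin along +y, 258 mm wide in x, 106 mm high with its spray bar). Origin on the bench under the middle of the fully drawn-out tray, which slides along the station's +y into the hood. x across the rail, z up
- slide (a joint): Travel of the tray along the station's +y, m: 0 fully drawn out, 0.170 fully home in the hood at its stop. The 220 mm wide tray runs on one short guide shoe on the rail: pushed more than some 3 cm off its centre line it twists and jams until let go. A few N move it on the centre line; it stays where it is left. Starts at 0 to 0.05
- handle (a point): Centre of the tray's dark bar handle, at the red sleeve that marks the centre line; travels with the tray. The bar is 170 mm long in station x, 12 mm thick in y, 14 mm high, its centre 68 mm above the bench. On its +y side 35 mm are clear to the tray's white front panel (226 mm wide, top 88 mm above the bench); the guide shoe and rail under it reach 40 mm above the bench
- nest_1 (a point): Middle of the floor of one of three alike nests in the tray (any board in any nest, one each); travels with the tray, axes as the station's. Floor 40 mm above the bench, inside 42 mm in x by 56 mm in y: a board lies in it with its long side along station y, either way round, 3 mm play all round. Ribs 4 mm high, nests 62 mm apart in x, tray walls 18 mm high
- nest_2 (a point): Middle of the floor of the middle nest, on the tray's centre line
- nest_3 (a point): Middle of the floor of the third nest
- cap_top (a point): Centre of the flat top of the red spray cap (32 mm across) on the blue and yellow cleaner can, which is clamped upright just behind the hood. 191 mm above the bench when up; moves with the cap
- cap (a joint): How far the spray cap is pressed down, m: 0 up, 0.006 at its stop. The spring takes about 4 N to start and 11 N at the stop and brings it back up when let go. It counts as right down beyond 5 mm
- clean_tray: Blue shallow tray for the cleaned boards, fixed, 130 (x) x 250 (y) mm outside, walls 3 mm thick and 14 mm high, black floor 3 mm above the bench. Origin: centre of its underside, on the bench; z up
- mat: Black rubber mat on which the soldered boards lie at first, fixed, 130 (x) x 250 (y) x 3 mm. Origin: centre of its underside. Mat and blue tray may stand either way round: one nearer the robot, one farther
- wire_reel: Bystander: red reel of copper wire, 62 mm across, 30 mm high. Origin: centre of underside
- solder_reel: Bystander: red reel of solder, 62 mm across, 30 mm high. Origin: centre of underside
- cutters: Bystander: side cutters with yellow grips, 130 mm long, 12 mm high. Origin: underside at the pivot, jaws to +x
- pliers: Bystander: pliers with black grips, 130 mm long, 12 mm high. Origin: underside at the pivot, jaws to +x
- screwdriver: Bystander: red screwdriver, 160 mm long, lying
- mouse: Bystander: black computer mouse, about 80 x 60 x 33 mm
- tip_cleaner: Bystander: red tub of brass wool, 68 mm across, 26 mm high
- notes: Bystander: yellow sticky-note pad, 76 x 76 x 12 mm
Things that resemble listed ones, but are neither listed nor needed, are in the scene too. What is shaped like the board_2 but orange or pink is not meant.

How it is judged (in metres and radians):
On the way, in this order (a step that is already met when the one before it is completed fails the run):
1. every board lies flat in a nest of the tray and is let go (x of board_1 in the frame of nest_2 between -0.07 and 0.07 m and y of board_1 in the frame of nest_2 between -0.008 and 0.008 m and z of board_1 in the frame of nest_2 between -0.003 and 0.002 m and angle between each of board_1, board_2, board_3's own z axis and vertical below 0.06 rad and x of board_2 in the frame of nest_2 between -0.07 and 0.07 m and y of board_2 in the frame of nest_2 between -0.008 and 0.008 m and z of board_2 in the frame of nest_2 between -0.003 and 0.002 m and x of board_3 in the frame of nest_2 between -0.07 and 0.07 m and y of board_3 in the frame of nest_2 between -0.008 and 0.008 m and z of board_3 in the frame of nest_2 between -0.003 and 0.002 m and contact force between the fingers and board_1 below 0.2 N and contact force between the fingers and board_2 below 0.2 N and contact force between the fingers and board_3 below 0.2 N), for 0.2 s.
2. the tray is fully home in the hood (within 5 mm of its stop) with every board still flat in its nest (value of joint slide above 0.165 m and x of board_1 in the frame of nest_2 between -0.07 and 0.07 m and y of board_1 in the frame of nest_2 between -0.008 and 0.008 m and z of board_1 in the frame of nest_2 between -0.003 and 0.002 m and angle between each of board_1, board_2, board_3's own z axis and vertical below 0.06 rad and x of board_2 in the frame of nest_2 between -0.07 and 0.07 m and y of board_2 in the frame of nest_2 between -0.008 and 0.008 m and z of board_2 in the frame of nest_2 between -0.003 and 0.002 m and x of board_3 in the frame of nest_2 between -0.07 and 0.07 m and y of board_3 in the frame of nest_2 between -0.008 and 0.008 m and z of board_3 in the frame of nest_2 between -0.003 and 0.002 m), for 0.2 s.
3. the spray cap is pressed right down (over 5 mm) with the tray home and the boards on it (value of joint cap above 0.005 m and value of joint slide above 0.165 m and x of board_1 in the frame of nest_2 between -0.105 and 0.105 m and y of board_1 in the frame of nest_2 between -0.045 and 0.045 m and z of board_1 in the frame of nest_2 between -0.003 and 0.03 m and x of board_2 in the frame of nest_2 between -0.105 and 0.105 m and y of board_2 in the frame of nest_2 between -0.045 and 0.045 m and z of board_2 in the frame of nest_2 between -0.003 and 0.03 m and x of board_3 in the frame of nest_2 between -0.105 and 0.105 m and y of board_3 in the frame of nest_2 between -0.045 and 0.045 m and z of board_3 in the frame of nest_2 between -0.003 and 0.03 m), for 0.2 s.
4. the cap is up again and the tray is fully drawn out (within 10 mm) (value of joint cap below 0.0015 m and value of joint slide below 0.01 m), for 0.2 s.
At the end, for the whole second after the job is handed in: Every board lies flat (within 0.08 rad), shield can up, on the floor of the blue tray, inside its walls, let go and at rest; the spray tray is drawn out to within 12 mm of its end and the spray cap is up (value of joint slide below 0.012 m and value of joint cap below 0.0015 m and x of board_1 in the frame of clean_tray between -0.055 and 0.055 m and y of board_1 in the frame of clean_tray between -0.115 and 0.115 m and z of board_1 in the frame of clean_tray between 0 and 0.006 m and angle between each of board_1, board_2, board_3's own z axis and vertical below 0.08 rad and linear speed of each of board_1, board_2, board_3 below 0.02 m/s and contact force between the fingers and board_1 below 0.2 N and x of board_2 in the frame of clean_tray between -0.055 and 0.055 m and y of board_2 in the frame of clean_tray between -0.115 and 0.115 m and z of board_2 in the frame of clean_tray between 0 and 0.006 m and contact force between the fingers and board_2 below 0.2 N and x of board_3 in the frame of clean_tray between -0.055 and 0.055 m and y of board_3 in the frame of clean_tray between -0.115 and 0.115 m and z of board_3 in the frame of clean_tray between 0 and 0.006 m and contact force between the fingers and board_3 below 0.2 N); the robot touches nothing.
It fails at once if the cap is pressed (over 3 mm) while the tray is not home in the hood (value of joint cap above 0.003 m and value of joint slide below 0.16 m).
It fails at once if a bystander is moved more than 30 mm (distance of any of wire_reel, solder_reel, cutters, pliers, screwdriver, mouse, tip_cleaner, notes from where it was at the start of the episode above 0.03 m).
Of board_1, board_2, board_3 only 2 to 3 are there at a start; the rules pass over those that are not, and their reading is None.
At some moment in a run one of board_1, board_2, board_3 may be knocked a few centimetres aside while the robot is not near it.
Once in a run the grip may slacken for a moment while it holds something.
It also fails if it takes over 210 s, if anything falls off the work surface, if the arm or the gripper's body presses on something with over 40 N, if the wrist force passes 120 N, or if a joint passes its speed limit or range.

### The arm

A 6-joint arm with a two-finger parallel gripper is mounted at the origin on the work surface. World frame = base frame: x ahead of the robot, y to its left, z up, the work surface at z = 0. Lengths are in mm, angles in rad, forces in N, time in s.
With the tool pointing down it reaches from about 350 to 875 mm from the base axis. Payload 15.5 kg.
Tool frame: the origin (TCP) lies at the very end of the fingers, on their centre line; the grasp point (between the pads) lies 19 mm behind it; z points along the fingers, y is the line along which they close (so a half turn about z gives the same grasp; the last joint's range is limited). The gripper opens to 85 mm and grips with 20 to 120 N. Pads are 22 mm wide; open, the fingers measure 114 mm over their backs; the gripper's body (76 mm by 85 mm) begins 54 mm behind the grasp point. The pads swing forward as they close: fully open they stand 13 mm farther back than shut.
Start: joints at [-1.298, 0.494, 1.345, -0, 1.302, -0.096], TCP at [224.728, -583.201, 231.277] pointing down, gripper open.
Joint ranges: [-2.91, 2.91], [-0.82, 2.16], [0.22, 2.67], [-1.22, 4.37], [0.12, 2.79], [-3.08, 3.08]. Speed limits (rad/s): [1.89, 1.89, 2.57, 3.01, 3.01, 3.01].

### API

Orientations are given as [roll, pitch, yaw] about the fixed x, y, z axes, in that order (R = Rz(yaw) Ry(pitch) Rx(roll)).
In Python, from rig import telemetry, viewer, order gives the robot as it stands.
- The arm moves only by the tool jog_arm, never from a script. Its argument "increments" is a list that holds one entry, the list of rows, each a list of 7 numbers: the shift along the tool's x, y, z in cm, then the turn, a rotation vector about the tool's x, y, z in degrees, then the gripper's target within -1 to 1 (shut at 1, half-way at 0, fully open at -1). A call has 1 to 5 rows; each row is the pose to reach, as a shift and turn from the pose commanded when the call began, along the tool's axes at that moment; what a row does not reach only later rows make up. A row lasts 1/8 s, in which the tool goes at most 62.5 mm and 10.7 degrees, less where a joint would pass 70% of its speed; a pose out of reach is approached as far as the arm can. A call with a gripper value outside its range is refused whole. The fingers move at their own pace and stop on an object; the grip force is fixed at half the most. Time passes only in rows, so rows that repeat a pose let the fingers close. It gives the time, the measured TCP pose, the force, the opening and the grip force at its end, in the units of the state.
- telemetry.get_obs(): the state, without advancing time (a new reading comes with each control period).
- viewer.get_image(name): name is "scene" or "side" or "wrist"; returns a dict with "color" (480x640x3 uint8, red, green, blue), "mtx" (3x3 intrinsics, pixels), "rvec" (rotation vector, rad) and "tvec" (3), from world to camera coordinates, as OpenCV has them. Camera axes: x right, y down, z forward; pixel columns grow to the right and rows downward; lengths in mm; the calibration is good to about 2 mm. A picture is of the moment at which its call begins. There is no depth.
- order.sign_off(): hands the job in; it is judged then, once.
The state is a dict: "t": time; "q": joint angles; "joint_velocities": joint speeds; "tau": joint torques, N m; "eef_pos": TCP position; "eef_rot": TCP orientation; "force": force on the tool from outside, world axes, zero at the start; "moment": the same for the moment, N m; "grip_width": finger opening in mm; "grip_force": force on a finger pad.
Only numpy, scipy, OpenCV 4.12 (cv2) and the standard library are available. Lean on these libraries where they do the work, as an engineer would, in place of code of your own. Each camera call takes 0.05 s, during which the arm holds its last target. There are 200 camera calls.

## Working session

There is one attempt and no reset: what is moved stays moved. The work goes in short steps, Python scripts to look and compute and a tool call to move; the robot and the scene stay as the last step left them, time stands still between calls to the robot, and variables do not carry over. Pictures are saved under pics/ and viewed, at most 14 in all, crops included, and the job is handed in when it is done.

Besides the shell and the picture viewer there is one more tool, called after ">>>" in YAML: its name, and indented under it one key for each argument. jog_arm: Moves the arm, as the interface text tells. Its arguments: {"type":"object","properties":{"increments":{"type":"array"}},"required":["increments"]}

```bash
mkdir -p pics
cat > h.py <<'E'
import numpy as np, cv2
from scipy.spatial.transform import Rotation as R
from rig import telemetry, viewer, order
def img(name,fn=None):
    d=viewer.get_image(name)
    if fn: cv2.imwrite('pics/'+fn,cv2.cvtColor(d['color'],cv2.COLOR_RGB2BGR))
    return d
def cast(d,uv,z):
    M=cv2.Rodrigues(np.array(d['rvec'],float))[0]; t=np.array(d['tvec'],float).ravel()
    uv=np.atleast_2d(uv).astype(float)
    r=np.c_[uv,np.ones(len(uv))]@np.linalg.inv(np.array(d['mtx'])).T@M
    c=-M.T@t
    return c+r*((z-c[2])/r[:,2])[:,None]
def proj(d,p):
    return cv2.projectPoints(np.atleast_2d(p).astype(float),np.array(d['rvec'],float),np.array(d['tvec'],float),np.array(d['mtx'],float),None)[0][:,0]
def st():
    o=telemetry.get_obs(); print('t',round(o['t'],2),'p',np.round(o['eef_pos'],1),'r',np.round(o['eef_rot'],3),'F',np.round(o['force'],1),'w',round(float(o['grip_width']),1),'q',np.round(o['q'],2)); return o
E
python3 - <<'E'
from h import *
for n in('scene','side','wrist'):
    d=img(n,n+'0.png'); M=cv2.Rodrigues(np.array(d['rvec'],float))[0]; print(n,-M.T@np.array(d['tvec'],float).ravel(),M[2])
o=st(); print(R.from_euler('xyz',o['eef_rot']).as_matrix().round(3))
E
```

```text
scene [ 964.39430656 -737.19304865  730.757783  ] [-0.44553256  0.68127459 -0.58083188]
side [-242.67306789 -867.83902575  840.31330249] [ 0.56302883  0.62633978 -0.53916326]
wrist [ 302.76394419 -553.02709771  373.88544305] [-0.30093793 -0.11719436 -0.94641526]
t 0.15 p [ 224.7 -582.9  230.9] r [-3.141 -0.     0.368] F [-0.1  0.3 -0.2] w 85.3 q [-1.3   0.49  1.35 -0.    1.3  -0.1 ]
[[ 0.933  0.36  -0.   ]
 [ 0.36  -0.933  0.001]
 [ 0.    -0.001 -1.   ]]
```

View pics/scene0.png

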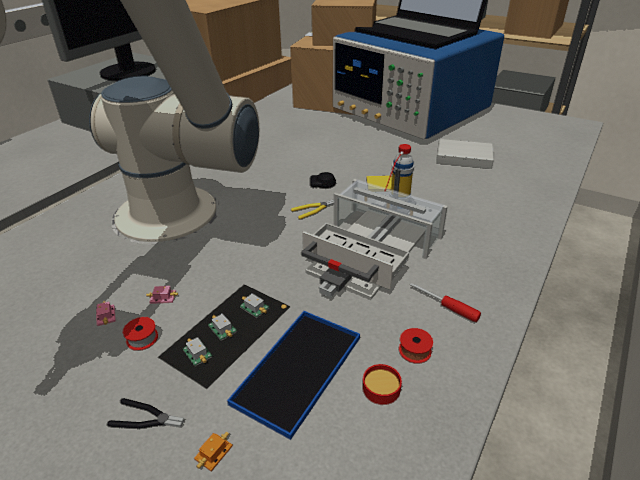

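View pics/side0.png

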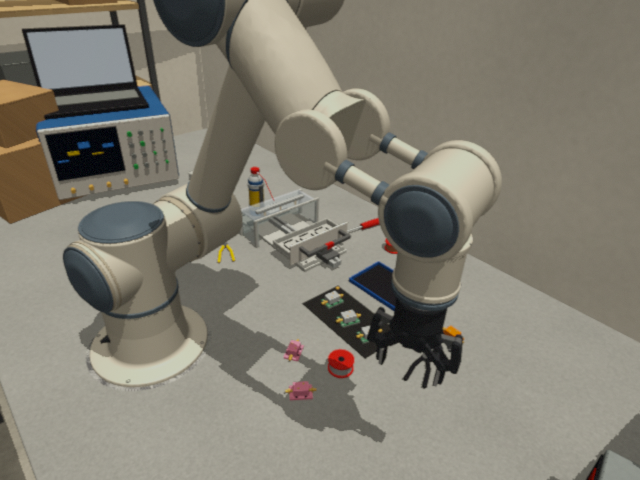

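The scene view shows three boards on the black mat at about (255,303), (221,325) and (196,348). The blue tray is at (295,372), the handle's red sleeve at (335,265) and the cap at (404,150). I'll turn these into coarse positions.

Run:
```python
from h import *
d=img('scene'); s=img('side')
def P(n,uv,z,D=d): print(n,cast(D,uv,z)[0].round(0))
for n,uv,z in [('b1',(255,299),23),('b2',(221,320),23),('b3',(196,344),23),('matL',(161,357),3),('matT',(247,286),3),('matR',(289,305),3),('matB',(206,386),3),
 ('trayL',(231,402),14),('trayT',(304,313),14),('trayR',(359,336),14),('trayB',(291,432),14),('sleeve',(335,264),75),('handL',(303,249),75),('handR',(376,276),75),('cap',(404,147),191),('panelL',(303,232),88),('panelR',(408,262),88),('hoodFL',(334,193),95),('hoodFR',(434,223),95),('hoodBL',(352,180),95),('hoodBR',(445,207),95)]: P(n,uv,z)
for D,nm in((d,'scene'),(s,'side')):
    hsv=cv2.cvtColor(D['color'],cv2.COLOR_RGB2HSV)
    red=((hsv[...,0]<6)|(hsv[...,0]>174))&(hsv[...,1]>170)&(hsv[...,2]>90)
    n,l,stt,c=cv2.connectedComponentsWithStats(red.astype(np.uint8))
    for i in range(1,n):
        if stt[i,4]>25: print(nm,stt[i],c[i].round(1), cast(D,c[i],75)[0].round(0))
    if nm=='scene':
        b=((hsv[...,0]>100)&(hsv[...,0]<125)&(hsv[...,1]>150)).astype(np.uint8); b[:300]=0
        k=max(cv2.findContours(b,0,2)[0],key=cv2.contourArea); a=cv2.approxPolyDP(k,8,True)[:,0]; print(a.tolist(),cast(D,a,14).round(0).tolist())
```

```text
b1 [ 445. -172.   23.]
b2 [ 424. -255.   23.]
b3 [ 425. -328.   23.]
matL [ 375. -375.    3.]
matT [ 389. -132.    3.]
matR [ 504. -133.    3.]
matB [ 494. -380.    3.]
trayL [ 560. -388.   14.]
trayT [ 551. -146.   14.]
trayR [ 676. -143.   14.]
trayB [ 679. -380.   14.]
sleeve [563. -42.  75.]
handL [477. -32.  75.]
handR [654. -32.  75.]
cap [551. 319. 191.]
panelL [452.   6.  88.]
panelR [697.  27.  88.]
hoodFL [432. 179.  95.]
hoodFR [695. 179.  95.]
hoodBL [440. 259.  95.]
hoodBR [693. 255.  95.]
scene [399 144  12  10  65] [404.4 147.3] [465. 544.  75.]
scene [328 259  13  12  82] [333.6 264.4] [561. -44.  75.]
scene [442 296  38  25 398] [460.9 307.7] [831. -33.  75.]
scene [123 317  35  33 628] [139.3 330.8] [ 354. -388.   75.]
scene [399 328  34  35 730] [415.7 343.2] [ 793. -158.   75.]
scene [363 364  39  40 316] [380.3 386.7] [ 780. -271.   75.]
[[305, 311], [228, 399], [289, 438], [359, 337]] [[549.0, -140.0, 14.0], [551.0, -386.0, 14.0], [682.0, -391.0, 14.0], [677.0, -146.0, 14.0]]
side [251 167   8   7  39] [254.3 169.7] [680. 537.  75.]
side [361 219  18  10 101] [370.2 223.2] [739. -30.  75.]
side [326 242   8   7  35] [329.7 244.5] [554. -39.  75.]
side [328 350  26  28 452] [340.7 361.3] [ 266. -389.   75.]
```

View pics/wrist0.png

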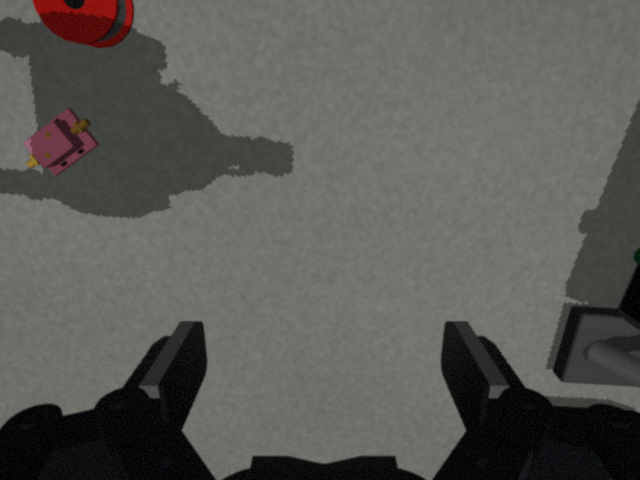

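The wrist view shows a pink decoy board at about (60,140), the wire reel at the top left, and bare bench otherwise. Next I move over the mat for a closer look.

>>> jog_arm:
  increments:
    - [[28.1,-24.2,-7,0,0,21.1,-1],[28.1,-24.2,-7,0,0,21.1,-1],[28.1,-24.2,-7,0,0,21.1,-1],[28.1,-24.2,-7,0,0,21.1,-1],[28.1,-24.2,-7,0,0,21.1,-1]]

```text
t: 0.88
eef_pos: [370.3, -311.0, 289.7]
eef_rot: [3.141, -0.0, -0.001]
force: [1.2, -0.7, 0.1]
grip_width: 85.2
grip_force: 0.0
```

>>> jog_arm:
  increments:
    - [[0,0,0,0,0,0,-1]]

```text
t: 1.0
eef_pos: [371.3, -309.7, 290.2]
eef_rot: [3.141, -0.001, 0.004]
force: [-0.5, -1.2, -0.6]
grip_width: 85.7
grip_force: 0.0
```

>>> jog_arm:
  increments:
    - [[3.5,-5.4,0,0,0,0,-1],[3.5,-5.4,0,0,0,0,-1],[3.5,-5.4,0,0,0,0,-1]]

```text
t: 1.38
eef_pos: [404.6, -259.3, 289.1]
eef_rot: [3.141, 0.0, 0.0]
force: [-0.3, 0.3, 0.9]
grip_width: 85.4
grip_force: 0.0
```

```bash
cat >> h.py <<'E'
def boards(d,roi=None,zc=23,hmin=None):
    """green board outline -> minAreaRect on z=zg ; can top -> bright"""
    hsv=cv2.cvtColor(d['color'],cv2.COLOR_RGB2HSV)
    g=((hsv[...,0]>40)&(hsv[...,0]<90)&(hsv[...,1]>60)&(hsv[...,2]>40)).astype(np.uint8)
    blob=cv2.morphologyEx(g,cv2.MORPH_CLOSE,np.ones((45,45)))
    out=[]
    for k in cv2.findContours(blob,0,2)[0]:
        if cv2.contourArea(k)<800: continue
        m=np.zeros_like(g); cv2.drawContours(m,[k],-1,1,-1); m=m&g
        pts=np.argwhere(m)[:,::-1]
        out.append((k,pts))
    return out
E
python3 - <<'E'
from h import *
st()
d=img('wrist','mat.png'); print(d['mtx'])
for k,p in boards(d):
    w=cast(d,p,5)[:,:2].astype(np.float32); print(p.mean(0).round(0),len(p),cv2.minAreaRect(w))
E
```

```text
t 1.38 p [ 404.6 -259.3  289.1] r [3.141 0.    0.   ] F [-0.3  0.3  0.9] w 85.4 q [-0.69  0.23  1.6  -0.    1.31  0.88]
[[414.67987065   0.         323.51532576]
 [  0.         414.67987065 239.6012055 ]
 [  0.           0.           1.        ]]
[317. 154.] 2138 ((429.5098571777344, -254.6140594482422), (201.48385620117188, 66.46550750732422), 84.65564727783203)
```

View pics/mat.png

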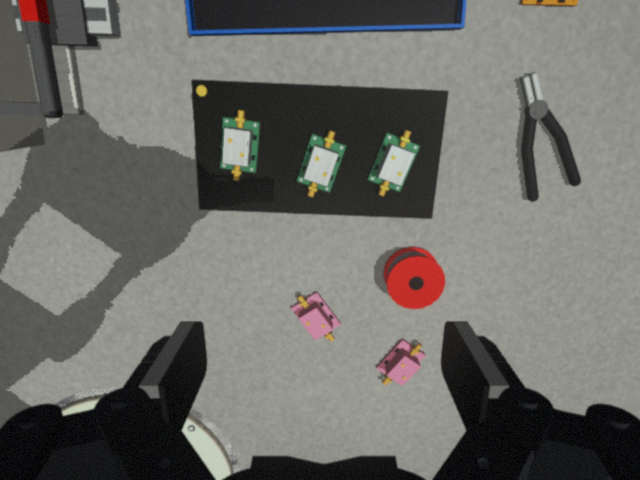

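The wrist view shows the three boards at (239,146), (321,164) and (394,162), long sides roughly along world x. I'll measure the white can tops, with a smaller closing kernel for the green outlines.

```bash
sed -i 's/45,45/9,9/' h.py
cat >> h.py <<'E'
def cans(d,box,z):
    """bright can tops in pixel box u0,v0,u1,v1 -> world rect on height z"""
    c=d['color'].astype(int); m=(c.min(2)>150)
    b=np.zeros(m.shape,np.uint8); u0,v0,u1,v1=box; b[v0:v1,u0:u1]=1
    m=cv2.morphologyEx((m&(b>0)).astype(np.uint8),cv2.MORPH_CLOSE,np.ones((7,7)))
    out=[]
    for k in cv2.findContours(m,0,2)[0]:
        if cv2.contourArea(k)<250: continue
        w=cast(d,k[:,0],z)[:,:2].astype(np.float32); (c,s,a)=cv2.minAreaRect(w)
        if s[0]<s[1]: a+=90; s=s[::-1]
        a=(a+90)%180-90
        out.append((np.round(c,1),np.round(s,1),round(a,1)))
    return out
E
python3 - <<'E'
from h import *
d=img('wrist')
for k,p in boards(d):
    w=cast(d,p,8)[:,:2].astype(np.float32); print(p.mean(0).round(0),len(p),cv2.minAreaRect(w))
for r in cans(d,(200,90,440,210),26): print(r)
print(cast(d,[(193,82),(447,92),(432,217),(200,209)],3).round(0))
print(cast(d,[(188,34),(464,27)],14).round(0))
E
```

```text
[321. 160.] 741 ((425.55364990234375, -256.9928894042969), (38.05754852294922, 52.01392364501953), 71.29107666015625)
[391. 159.] 670 ((426.4163513183594, -330.8248291015625), (37.8309440612793, 51.93544006347656), 69.762939453125)
[243. 142.] 721 ((443.6470642089844, -175.6138916015625), (38.27156448364258, 52.09735107421875), 82.50714874267578)
(array([ 424.7, -255.6]), array([35.9, 28.4]), -17.3)
(array([ 425.3, -330.3]), array([38.9, 23.9]), -21.0)
(array([ 445.6, -175.8]), array([43.6, 24.1]), -7.5)
[[ 503. -134.    3.]
 [ 494. -381.    3.]
 [ 367. -377.    3.]
 [ 376. -129.    3.]]
[[ 543. -137.   14.]
 [ 549. -388.   14.]]
```

>>> jog_arm:
  increments:
    - [[3.9,-8.4,10,0,0,7.5,-0.2],[3.9,-8.4,15,0,0,7.5,-0.2],[3.9,-8.4,20,0,0,7.5,-0.2],[3.9,-8.4,23,0,0,7.5,-0.2],[3.9,-8.4,23,0,0,7.5,-0.2]]

```text
t: 2.1
eef_pos: [441.5, -174.3, 56.4]
eef_rot: [-3.139, 0.007, -0.132]
force: [0.5, -0.2, 1.5]
grip_width: 51.3
grip_force: 0.0
```

Run:
```python
from h import *
st(); d=img('wrist','b1.png')
for k,p in boards(d):
    w=cast(d,p,8)[:,:2].astype(np.float32); print(p.mean(0).round(0),len(p),cv2.minAreaRect(w))
```

```text
t 2.1 p [ 441.5 -174.3   56.4] r [-3.139  0.007 -0.132] F [ 0.5 -0.2  1.5] w 51.3 q [-0.5   0.56  1.88 -0.    0.7   1.2 ]
[467. 272.] 1524 ((428.3305969238281, -247.39178466796875), (17.36651039123535, 51.21192932128906), 71.10214233398438)
[352. 255.] 1068 ((441.8136291503906, -186.6111297607422), (14.609439849853516, 50.84532165527344), 84.25305938720703)
[296. 255.] 1062 ((444.7399597167969, -164.21121215820312), (14.991473197937012, 50.50476837158203), 82.52731323242188)
[611. 261.] 1604 ((429.4909362792969, -320.932861328125), (18.7790470123291, 51.45518112182617), 70.24746704101562)
```

View pics/b1.png

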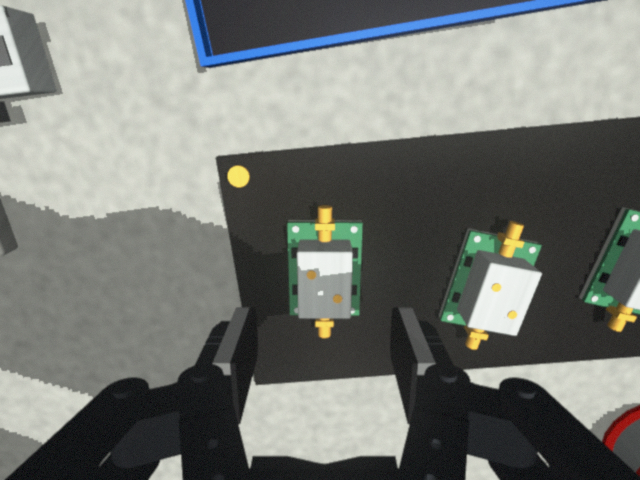

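The wrist view shows board 1 centred between the fingers at (325,272) and aligned with them. I descend and grip.

>>> jog_arm:
  increments:
    - [[0.2,0.1,4.6,0,0,0,-0.2],[0.2,0.1,4.6,0,0,0,-0.2],[0.2,0.1,4.6,0,0,0,1],[0.2,0.1,4.6,0,0,0,1],[0.2,0.1,4.6,0,0,0,1]]

```text
t: 2.78
eef_pos: [446.6, -176.8, 15.7]
eef_rot: [3.14, -0.003, -0.131]
force: [-4.3, -3.1, 18.0]
grip_width: 23.5
grip_force: 58.2
```

>>> jog_arm:
  increments:
    - [[0,0,0,0,0,0,1],[0,0,0,0,0,0,1],[0,0,-5,0,0,0,1],[0,0,-10,0,0,0,1],[0,0,-15,0,0,0,1]]

```text
t: 3.4
eef_pos: [445.4, -176.0, 166.8]
eef_rot: [3.141, -0.002, -0.131]
force: [0.6, -0.0, -0.4]
grip_width: 23.1
grip_force: 60.7
```

>>> jog_arm:
  increments:
    - [[3,-4,-7,0,0,-10,1],[4,-8,-13,0,0,-20,1],[5.9,-12.5,-13,0,0,-30,1],[5.9,-12.5,-13,0,0,-40,1],[5.9,-12.5,-13,0,0,-50,1]]

```text
t: 4.03
eef_pos: [520.5, -58.7, 295.8]
eef_rot: [3.139, -0.002, 0.749]
force: [-0.6, -0.5, -1.0]
grip_width: 23.2
grip_force: 60.8
```

>>> jog_arm:
  increments:
    - [[0,0,0,0,0,-10,1],[0,0,0,0,0,-20,1],[0,0,0,0,0,-30,1],[0,0,0,0,0,-40,1],[0,0,0,0,0,-47.5,1]]

```text
t: 4.65
eef_pos: [519.8, -59.8, 295.3]
eef_rot: [3.14, 0.0, 1.575]
force: [-0.8, -0.8, -0.8]
grip_width: 23.3
grip_force: 60.8
```

Run:
```python
from h import *
st(); d=img('wrist','tray.png')
```

```text
t 4.65 p [519.8 -59.8 295.3] r [3.14  0.    1.575] F [-0.8 -0.8 -0.8] w 23.3 q [-0.23  0.29  1.5  -0.    1.35 -0.23]
```

View pics/tray.png

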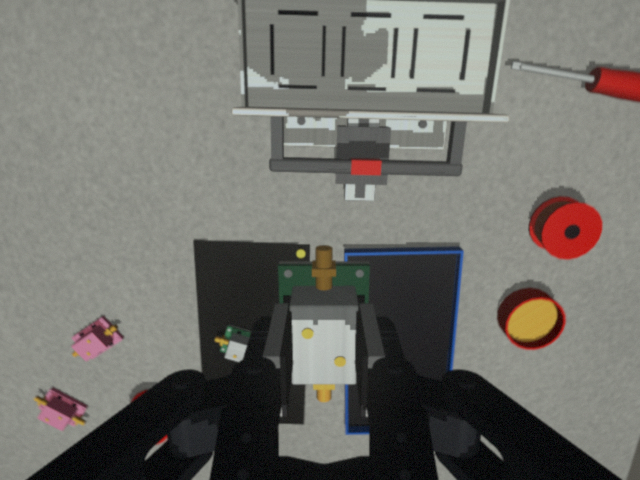

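The wrist view shows the held board at (323,330) and the tray above it, with its black nest ribs centred near (298,51), (370,52) and (441,54). The red sleeve is at (367,167), and the panel's top edge runs from (234,111) to (508,119).

Run:
```python
from h import *
d=img('wrist')
c=d['color'].astype(int); m=(c.max(2)<60).astype(np.uint8); m[100:]=0;m[:,:255]=0;m[:,485:]=0
for k in cv2.findContours(m,0,2)[0]:
    if cv2.contourArea(k)<40: continue
    (ce,s,a)=cv2.minAreaRect(k); w=cv2.minAreaRect(cast(d,k[:,0],44)[:,:2].astype(np.float32))
    print(np.round(ce,0),np.round(w[0],1),np.round(w[1],1),round(w[2],1))
print('panel',cast(d,[(234,111),(508,119)],88).round(1))
print('bar',cast(d,[(270,165),(461,168),(367,167)],75).round(1))
hsv=cv2.cvtColor(d['color'],cv2.COLOR_RGB2HSV)
r=(((hsv[...,0]<6)|(hsv[...,0]>174))&(hsv[...,1]>150)).astype(np.uint8); r[:150]=0;r[185:]=0;r[:,400:]=0
print('sleeve',cast(d,np.argwhere(r)[:,::-1].mean(0),75).round(1))
for k,p in boards(d): print(p.mean(0).round(),len(p))
# held can top corners direction
M=(c.min(2)>150).astype(np.uint8); M[:315]=0;M[390:]=0;M[:,:290]=0;M[:,358:]=0
k=max(cv2.findContours(M,0,2)[0],key=cv2.contourArea); print(cv2.minAreaRect(k))
print('heldbrd', cast(d,[(279,300),(279,265),(369,265),(369,298),(324,250)],288).round(1))
```

```text
[466.  56.] [644.   58.7] [37.   2.1] 88.5
[344.  51.] [537.6  61.3] [38.2  1.9] 88.7
[325.  50.] [520.7  61.9] [38.1  1.8] 88.8
[273.  48.] [475.8  62.5] [38.8  1.8] 88.5
[372.  14.] [560.5  90.2] [32.3  2.3] 0.7
[299.  12.] [498.6  91.3] [ 2.6 32.2] 88.8
panel [[448.   12.1  88. ]
 [670.2   8.5  88. ]]
bar [[474.1 -33.   75. ]
 [641.1 -33.7  75. ]
 [558.8 -33.8  75. ]]
sleeve [[558.  -33.8  75. ]]
[353. 278.] 838
[294. 279.] 846
((323.0, 352.0), (64.0, 62.0), 90.0)
heldbrd [[502.4 -54.  288. ]
 [502.7 -38.7 288. ]
 [538.  -38.3 288. ]
 [538.7 -52.7 288. ]
 [520.3 -32.2 288. ]]
```

>>> jog_arm:
  increments:
    - [[6.2,-1.1,0,0,0,1.4,1],[12.4,-2.2,4,0,0,1.4,1],[12.5,-2.2,10,0,0,1.4,1],[12.5,-2.2,16,0,0,1.4,1],[12.5,-2.2,19,0,0,1.4,1]]

```text
t: 5.38
eef_pos: [497.3, 65.5, 101.8]
eef_rot: [-3.14, 0.0, 1.543]
force: [0.1, 0.0, 0.1]
grip_width: 23.4
grip_force: 60.8
```

Run:
```python
from h import *
st(); d=img('wrist','place1.png')
```

```text
t 5.38 p [497.3  65.5 101.8] r [-3.14   0.     1.543] F [0.1 0.  0.1] w 23.4 q [0.01 0.5  1.79 0.   0.85 0.04]
```

View pics/place1.png

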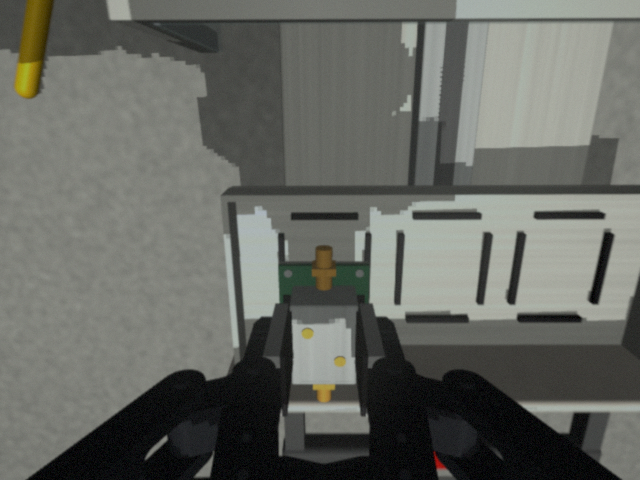

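The held board is over the left nest, with its ribs at u≈282 and 367 and its back rib at (324,216). I take one close measurement of the ribs before lowering.

Run:
```python
from h import *
d=img('wrist')
c=d['color'].astype(int); m=(c.max(2)<62).astype(np.uint8); m[:205]=0;m[325:]=0;m[:,:250]=0;m[:,615:]=0
for k in cv2.findContours(m,0,2)[0]:
    if cv2.contourArea(k)<60: continue
    w=cv2.minAreaRect(cast(d,k[:,0],44)[:,:2].astype(np.float32))
    print(np.round(cv2.minAreaRect(k)[0],0),np.round(w[0],1),np.round(w[1],1),round(w[2],1))
print(cast(d,[(279,262),(369,262),(279,300)],94).round(1))
```

```text
[440. 321.] [559.1  32.3] [ 3.7 34.4] 88.6
[555. 320.] [621.  31.] [ 4.3 35.7] 88.6
[521. 270.] [598.7  60.4] [40.   4.2] 88.7
[488. 270.] [581.9  60.8] [40.   3.8] 88.8
[402. 270.] [537.1  61.9] [40.   2.7] 88.7
[324. 280.] [496.2  57.5] [51.  75.6] 88.6
[296. 251.] [482.8  74.6] [17.  17.6] 86.5
[608. 270.] [643.5  59.5] [40.5  5.3] 88.4
[451. 216.] [560.4  91. ] [ 2.6 33.9] 88.5
[326. 217.] [498.7  92.3] [ 3.1 33.3] 88.5
[576. 216.] [622.1  89.7] [ 3.1 35.2] 88.5
[[480.1  89.   94. ]
 [514.8  88.1  94. ]
 [479.1  72.7  94. ]]
```

>>> jog_arm:
  increments:
    - [[0,0,3,0,0,0,1],[0,0,4.5,0,0,0,1],[0,0,4.9,0,0,0,1],[0,0,4.9,0,0,0,1]]

```text
t: 5.98
eef_pos: [499.0, 65.2, 55.0]
eef_rot: [3.141, -0.0, 1.545]
force: [-1.1, -0.3, -0.6]
grip_width: 23.1
grip_force: 60.8
```

>>> jog_arm:
  increments:
    - [[-0.1,-0.1,0.3,0,0,0,1],[-0.1,-0.1,0.5,0,0,0,1]]

```text
t: 6.22
eef_pos: [498.7, 64.2, 50.6]
eef_rot: [3.139, -0.0, 1.546]
force: [-4.6, 0.4, 39.5]
grip_width: 23.5
grip_force: 65.7
```

>>> jog_arm:
  increments:
    - [[0,0,-0.1,0,0,0,1],[0,0,-0.1,0,0,0,0.1],[0,0,-0.1,0,0,0,0.1],[0,0,-2,0,0,0,0.1],[0,0,-7,0,0,0,0.1]]

```text
t: 6.85
eef_pos: [496.2, 64.2, 118.5]
eef_rot: [-3.137, 0.0, 1.546]
force: [1.1, 0.7, 0.2]
grip_width: 38.4
grip_force: 0.0
```

Run:
```python
from h import *
st(); d=img('wrist','placed1.png')
```

```text
t 6.85 p [496.2  64.2 118.5] r [-3.137  0.     1.546] F [1.1 0.7 0.2] w 38.4 q [0.01 0.48 1.77 0.   0.9  0.03]
```

View pics/placed1.png

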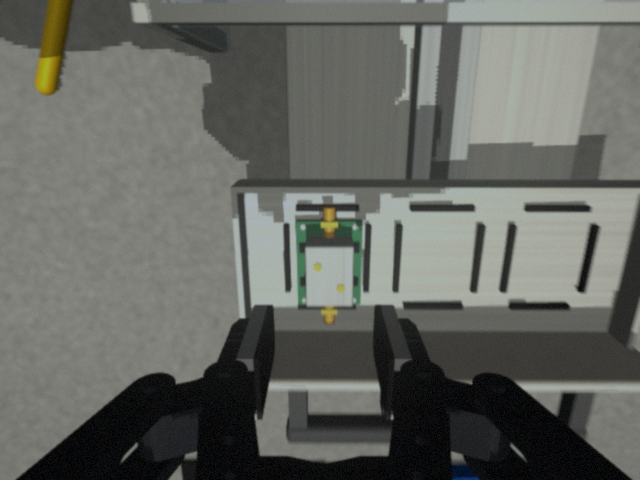

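Board 1 sits inside the ribs of the left nest at (329,263), level with them. Next is board 2.

>>> jog_arm:
  increments:
    - [[-2,-1,-5,0,0,10,-0.2],[-8,-2,-8,0,0,20,-0.2],[-14,-3,-8,0,0,30,-0.2],[-20,-4.5,-8,0,0,40,-0.2],[-26,-6,-8,0,0,50,-0.2]]

```text
t: 7.52
eef_pos: [430.8, -194.3, 199.4]
eef_rot: [3.141, -0.0, 0.668]
force: [1.3, 0.3, 0.9]
grip_width: 51.3
grip_force: 0.0
```

>>> jog_arm:
  increments:
    - [[0,0,0,0,0,10,-0.2],[0,0,0,0,0,20,-0.2],[0,0,0,0,0,30,-0.2],[0,0,0,0,0,40,-0.2],[0,0,0,0,0,50,-0.2]]

```text
t: 8.15
eef_pos: [431.4, -192.4, 199.2]
eef_rot: [-3.142, 0.0, -0.205]
force: [0.2, 1.0, -0.0]
grip_width: 51.4
grip_force: 0.0
```

```bash
cat >> h.py <<'E'
def go(p,yaw,o=None):
    """tool shift in cm and turn for target TCP p (mm), yaw deg, tool down"""
    o=o or telemetry.get_obs(); Rm=R.from_euler('xyz',o['eef_rot'])
    T=R.from_euler('xyz',[np.pi,0,np.radians(yaw)])
    print('jog',(Rm.inv().apply(np.array(p)-o['eef_pos'])/10).round(2),(Rm.inv()*T).as_rotvec(degrees=True).round(1))
def outl(d,zt=8):
    """all green outlines: whole-board rects from the outer hull of nearby green parts"""
    hsv=cv2.cvtColor(d['color'],cv2.COLOR_RGB2HSV)
    g=((hsv[...,0]>40)&(hsv[...,0]<90)&(hsv[...,1]>60)&(hsv[...,2]>40))
    P=np.argwhere(g)[:,::-1]; W=cast(d,P,zt)[:,:2]
    G=np.zeros((700,700),np.uint8); ij=((W-[300,-450])).round().astype(int)
    ok=((ij>=0)&(ij<700)).all(1); G[ij[ok,1],ij[ok,0]]=1
    n,l=cv2.connectedComponents(cv2.dilate(G,np.ones((15,15))))
    lab=np.zeros(len(W),int); lab[ok]=l[ij[ok,1],ij[ok,0]]
    for i in range(1,n):
        w=W[lab==i]
        if len(w)<60: continue
        c,s,a=cv2.minAreaRect(w.astype(np.float32))
        if s[0]<s[1]: a+=90; s=s[::-1]
        print('board',np.round(c,1),np.round(s,1),'long',round((a+90)%180-90,1))
E
python3 - <<'E'
from h import *
st(); d=img('wrist'); outl(d)
E
```

```text
t 8.15 p [ 431.4 -192.4  199.2] r [-3.142  0.    -0.205] F [ 0.2  1.  -0. ] w 51.4 q [-0.55  0.32  1.75 -0.    1.07  1.23]
board [ 425.7 -330.7] [51.8 37.5] long -20.7
board [ 430.7 -259. ] [63.4 37.6] long -19.2
```

Run:
```python
from h import *
go([425.3,-257,60],-19)
```

```text
jog [ 0.78  6.44 13.92] [-0.   0.   6.7]
```

>>> jog_arm:
  increments:
    - [[0.8,6.4,4,0,0,6.7,-0.2],[0.8,6.4,9,0,0,6.7,-0.2],[0.8,6.4,14,0,0,6.7,-0.2],[0.8,6.4,14,0,0,6.7,-0.2]]

```text
t: 8.7
eef_pos: [424.9, -255.6, 56.9]
eef_rot: [-3.139, 0.006, -0.314]
force: [0.7, 0.5, 1.0]
grip_width: 51.5
grip_force: 0.0
```

Run:
```python
from h import *
st(); outl(img('wrist')); go([425.3,-257,15],-19)
```

```text
t 8.7 p [ 424.9 -255.6   56.9] r [-3.139  0.006 -0.314] F [0.7 0.5 1. ] w 51.5 q [-0.66  0.58  1.83  0.    0.74  1.22]
board [ 426.  -330.5] [51.  36.9] long -20.5
board [ 425.3 -256.7] [50.4 37.1] long -18.9
jog [-0.04  0.1   4.39] [-0.1  0.2  1. ]
```

>>> jog_arm:
  increments:
    - [[0,0.1,3,0,0,1,-0.2],[0,0.1,4.2,0,0,1,-0.2],[0,0.1,4.2,0,0,1,-0.2],[0,0.1,4.2,0,0,1,1],[0,0.1,4.2,0,0,1,1]]

```text
t: 9.38
eef_pos: [426.9, -258.1, 18.5]
eef_rot: [3.141, -0.002, -0.334]
force: [-1.7, 1.2, 14.9]
grip_width: 23.4
grip_force: 58.1
```

>>> jog_arm:
  increments:
    - [[0,0,0,0,0,0,1],[0,0,0,0,0,0,1],[0,0,-5,0,0,0,1],[0,0,-10,0,0,0,1],[0,0,-15,0,0,0,1]]

```text
t: 10.0
eef_pos: [426.2, -257.6, 169.5]
eef_rot: [3.141, -0.001, -0.334]
force: [0.2, 0.8, -1.2]
grip_width: 22.7
grip_force: 60.6
```

Run:
```python
from h import *
go([558,-62,260],88.6)
```

```text
jog [  6.05 -22.79  -9.05] [   0.    -0.  -107.7]
```

>>> jog_arm:
  increments:
    - [[1,-4,-5,0,0,-10,1],[2.5,-9,-9,0,0,-20,1],[4,-14,-9,0,0,-30,1],[5,-19,-9,0,0,-40,1],[6,-22.8,-9,0,0,-50,1]]

```text
t: 10.62
eef_pos: [558.3, -59.9, 258.0]
eef_rot: [3.141, -0.001, 0.546]
force: [0.8, -1.4, -1.4]
grip_width: 22.8
grip_force: 60.6
```

>>> jog_arm:
  increments:
    - [[0,0,0,0,0,-10,1],[0,0,0,0,0,-20,1],[0,0,0,0,0,-30,1],[0,0,0,0,0,-40,1],[0,0,0,0,0,-50,1]]

```text
t: 11.25
eef_pos: [557.5, -61.8, 257.8]
eef_rot: [3.141, 0.0, 1.418]
force: [0.3, 0.6, -0.6]
grip_width: 22.6
grip_force: 60.6
```

Run:
```python
from h import *
st();go([559.6,64,110],88.6)
```

```text
t 11.25 p [557.5 -61.8 257.8] r [3.141 0.    1.418] F [ 0.3  0.6 -0.6] w 22.6 q [-0.22  0.38  1.47  0.    1.29 -0.06]
jog [12.47 -1.71 14.78] [ 0.   0.  -7.4]
```

>>> jog_arm:
  increments:
    - [[6.2,-0.8,0,0,0,-7.4,1],[12.4,-1.7,4,0,0,-7.4,1],[12.5,-1.7,9,0,0,-7.4,1],[12.5,-1.7,14.5,0,0,-7.4,1],[12.5,-1.7,14.8,0,0,-7.4,1]]

```text
t: 11.88
eef_pos: [558.5, 64.3, 107.0]
eef_rot: [-3.135, 0.0, 1.541]
force: [-0.1, 0.4, -1.3]
grip_width: 22.9
grip_force: 60.6
```

Run:
```python
from h import *
o=st(); d=img('wrist','place2.png')
c=d['color'].astype(int); m=(c.max(2)<62).astype(np.uint8); m[:205]=0;m[330:]=0;m[:,:180]=0;m[:,500:]=0
for k in cv2.findContours(m,0,2)[0]:
    if cv2.contourArea(k)<60: continue
    w=cv2.minAreaRect(cast(d,k[:,0],44)[:,:2].astype(np.float32))
    print(np.round(cv2.minAreaRect(k)[0],0),np.round(w[0],1),np.round(w[1],1),round(w[2],1))
```

```text
t 11.88 p [558.5  64.3 107. ] r [-3.135  0.     1.541] F [-0.1  0.4 -1.3] w 22.9 q [ 0.01  0.56  1.63 -0.    0.96  0.04]
[437. 316.] [621.4  29.9] [ 3.8 33.9] 88.5
[300. 300.] [544.2  40.9] [62.9 23.1] 33.4
[232. 277.] [508.8  55.9] [ 6.8 38. ] 5.6
[192. 250.] [488.9  72.6] [ 5.1 11.9] 88.5
[483. 267.] [644.1  58.5] [39.5  3.5] 88.4
[399. 267.] [599.3  59.7] [39.6  2.4] 88.7
[362. 286.] [580.1  48.7] [21.7 59.8] 14.1
[297. 247.] [544.7  73.1] [15.3 17.6] 86.5
[254. 267.] [521.   61.7] [39.6  2.8] 89.0
[326. 216.] [560.7  89.7] [ 3.2 33.1] 88.5
[210. 216.] [500.6  91.3] [ 3.2 30.7] 88.5
[446. 214.] [622.7  88.9] [ 2.7 33.5] 88.5
```

View pics/place2.png

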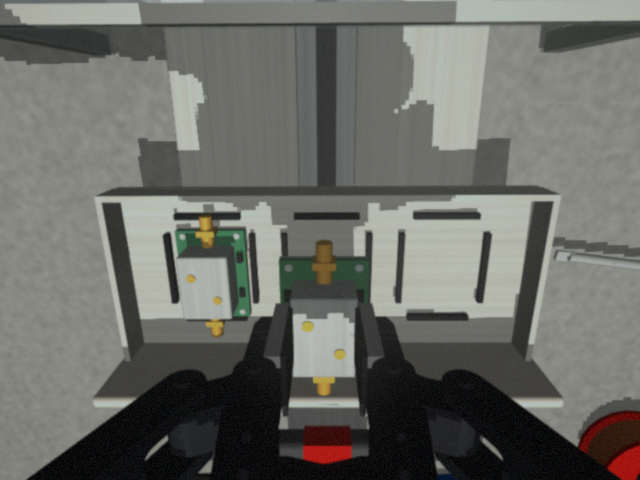

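Board 1 is flat in the left nest at (212,275), and board 2 is held over the middle nest, its front edge at v≈257 and its sides at u≈279 and 370.

Run:
```python
from h import *
d=img('wrist'); 
for z in(94,97): print(cast(d,[(279.5,257),(369.5,257)],z).round(1))
go([559.6,61,65],88.6)
```

```text
[[543.2  86.2  94. ]
 [579.9  85.2  94. ]]
[[543.5  87.4  97. ]
 [579.6  86.4  97. ]]
jog [-0.3  -0.16  4.55] [ 0.  -0.  -0.3]
```

>>> jog_arm:
  increments:
    - [[-0.1,0.1,3,0,0,0,1],[-0.1,0.1,4.5,0,0,0,1],[-0.1,0.1,5,0,0,0,1],[-0.1,0.1,5.1,0,0,0,1],[-0.1,0.1,5.2,0,0,0,1]]

```text
t: 12.6
eef_pos: [562.3, 63.1, 58.0]
eef_rot: [3.14, -0.0, 1.541]
force: [-0.3, -0.7, -1.9]
grip_width: 23.0
grip_force: 60.6
```

>>> jog_arm:
  increments:
    - [[0,-0.15,0.1,0,0,0,1],[0,-0.15,0.1,0,0,0,1]]

```text
t: 12.85
eef_pos: [560.2, 63.2, 56.4]
eef_rot: [3.142, -0.0, 1.541]
force: [-0.5, -0.4, -1.8]
grip_width: 22.9
grip_force: 60.6
```

Run:
```python
from h import *
st()
d=img('wrist')
c=d['color'].astype(int); m=(c.max(2)<62).astype(np.uint8); m[:150]=0;m[330:]=0;m[:,:180]=0;m[:,520:]=0
for k in cv2.findContours(m,0,2)[0]:
    if cv2.contourArea(k)<100: continue
    w=cv2.minAreaRect(cast(d,k[:,0],44)[:,:2].astype(np.float32))
    if max(w[1])<42: print(np.round(cv2.minAreaRect(k)[0],0),np.round(w[0],1),np.round(w[1],1),round(w[2],1))
for k,p in boards(d):
    w=cast(d,p,48)[:,:2].astype(np.float32); print(p.mean(0),p.min(0),p.max(0),w.min(0),w.max(0))
```

```text
t 12.85 p [560.2  63.2  56.4] r [ 3.142 -0.     1.541] F [-0.5 -0.4 -1.8] w 22.9 q [0.01 0.64 1.67 0.   0.84 0.04]
[516. 310.] [641.8  59.1] [ 2.5 18.2] 7.1
[192. 308.] [505.6  64.7] [20.8  9.6] 89.4
[378. 300.] [583.4  65.5] [ 8.  29.9] 12.9
[228. 299.] [521.  68.] [28.3  3.5] 88.3
[415. 298.] [599.2  65.9] [28.7  3.2] 88.5
[213. 287.] [510.2  69.7] [30.9 15. ] 88.4
[348. 247.] [571.1  89.8] [ 3.4 12.4] 88.3
[297. 248.] [550.9  90.2] [ 3.8 14.4] 88.3
[195. 248.] [510.2  91.3] [ 3.8 12.3] 88.3
[476. 246.] [622.2  88.5] [ 3.8 34.5] 88.3
[321. 180.] [561.3 117. ] [22.5  8.4] 88.7
[207.23030303 309.19090909] [176 264] [225 372] [502.29782   35.190727] [518.6391   85.67838]
[352.54770756 273.13011152] [332 259] [368 302] [564.53705  67.18243] [578.8716   86.36373]
[294.44662577 273.27730061] [279 259] [315 302] [543.275    68.11877] [557.85016  86.99631]
```

>>> jog_arm:
  increments:
    - [[-0.1,-0.1,0.2,0,0,0,1],[-0.1,-0.1,0.4,0,0,0,1]]

```text
t: 13.15
eef_pos: [560.8, 62.3, 53.7]
eef_rot: [3.138, -0.0, 1.54]
force: [-3.5, 1.5, 41.9]
grip_width: 22.9
grip_force: 65.6
```

>>> jog_arm:
  increments:
    - [[0,0,-0.1,0,0,0,1],[0,0,-0.1,0,0,0,0.1],[0,0,-0.1,0,0,0,0.1],[0,0,-2,0,0,0,0.1],[0,0,-7,0,0,0,0.1]]

```text
t: 13.78
eef_pos: [557.8, 62.1, 121.0]
eef_rot: [-3.137, 0.0, 1.541]
force: [0.8, -0.4, 0.1]
grip_width: 38.6
grip_force: 0.0
```

Run:
```python
from h import *
st(); d=img('wrist','placed2.png'); outl(d,45)
```

```text
t 13.78 p [557.8  62.1 121. ] r [-3.137  0.     1.541] F [ 0.8 -0.4  0.1] w 38.6 q [0.   0.54 1.62 0.   0.98 0.03]
board [499.2  57.8] [51.1 36.2] long 88.7
board [560.7  58.2] [51.3 35.9] long 88.2
```

>>> jog_arm:
  increments:
    - [[-2,-1,-5,0,0,10,0.1],[-8,-3,-8,0,0,20,-0.2],[-14,-6,-8,0,0,30,-0.2],[-20,-9,-8,0,0,40,-0.2],[-26,-12,-8,0,0,50,-0.2]]

```text
t: 14.45
eef_pos: [440.1, -177.5, 202.3]
eef_rot: [3.141, -0.0, 0.663]
force: [1.4, 0.2, 0.1]
grip_width: 51.2
grip_force: 0.0
```

>>> jog_arm:
  increments:
    - [[1,1,0,0,0,10,-0.2],[2,3,0,0,0,20,-0.2],[3,5,0,0,0,30,-0.2],[3,5,0,0,0,40,-0.2],[3,5,0,0,0,50,-0.2]]

```text
t: 15.08
eef_pos: [495.7, -196.7, 201.8]
eef_rot: [-3.141, 0.001, -0.21]
force: [-0.6, -0.3, -0.2]
grip_width: 51.3
grip_force: 0.0
```

Run:
```python
from h import *
st(); outl(img('wrist')); go([425.8,-330.6,60],-20.5)
```

```text
t 15.07 p [ 495.7 -196.7  201.8] r [-3.141e+00  1.000e-03 -2.100e-01] F [-0.6 -0.3 -0.2] w 51.3 q [-0.49  0.4   1.61 -0.    1.13  1.29]
board [ 425.3 -330.4] [52.3 37.6] long -20.8
jog [-3.88 14.6  14.18] [-0.   0.   7.9]
```

Both placed boards measure 51 x 36 mm in their nests, so they lie flat. On to board 3.

>>> jog_arm:
  increments:
    - [[-1.5,5,3,0,0,7.9,-0.2],[-3,10,6,0,0,7.9,-0.2],[-3.9,14.6,10,0,0,7.9,-0.2],[-3.9,14.6,14.2,0,0,7.9,-0.2],[-3.9,14.6,14.2,0,0,7.9,-0.2]]

```text
t: 15.75
eef_pos: [426.2, -330.7, 58.0]
eef_rot: [-3.139, 0.005, -0.341]
force: [-0.4, 0.6, 0.2]
grip_width: 51.4
grip_force: 0.0
```

Run:
```python
from h import *
st(); outl(img('wrist')); go([425.6,-330.6,15],-20.5)
```

```text
t 15.75 p [ 426.2 -330.7   58. ] r [-3.139  0.005 -0.341] F [-0.4  0.6  0.2] w 51.4 q [-0.77  0.61  1.73  0.    0.81  1.14]
board [ 429.4 -321.5] [56.1 50.8] long 69.5
jog [-0.17  0.02  4.48] [-0.1  0.1  1. ]
```

Run:
```python
from h import *
d=img('wrist','b3.png')
for k,p in boards(d):
    w=cast(d,p,8)[:,:2].astype(np.float32); print(p.mean(0).round(0),len(p),cv2.minAreaRect(w))
```

```text
[350. 259.] 1015 ((422.3629455566406, -340.87353515625), (14.795717239379883, 50.57396697998047), 69.50424194335938)
[295. 259.] 1018 ((429.84356689453125, -320.1105041503906), (14.901541709899902, 51.08051300048828), 70.04322814941406)
```

View pics/b3.png

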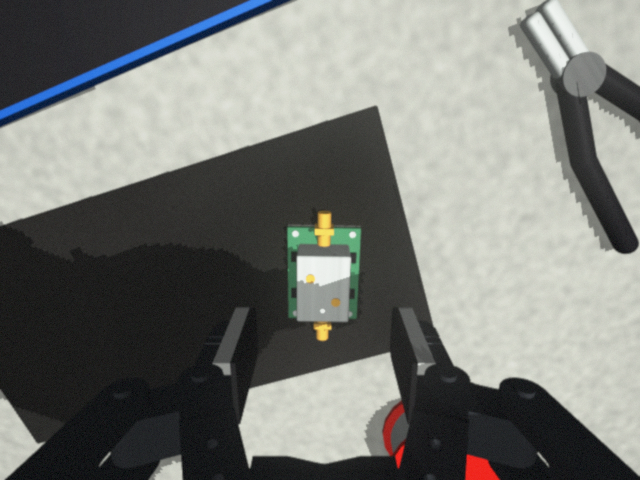

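Board 3 is centred between the fingers at (325,275). The reel at (440,455) is clear of the right finger by about 10 mm.

>>> jog_arm:
  increments:
    - [[-0.2,0,3,0,0,1,-0.2],[-0.2,0,4.2,0,0,1,-0.2],[-0.2,0,4.2,0,0,1,-0.2],[-0.2,0,4.2,0,0,1,1],[-0.2,0,4.2,0,0,1,1]]

```text
t: 16.48
eef_pos: [426.5, -331.4, 19.4]
eef_rot: [3.141, -0.002, -0.36]
force: [-0.5, 1.8, 11.0]
grip_width: 23.0
grip_force: 58.3
```

>>> jog_arm:
  increments:
    - [[0,0,0,0,0,0,1],[0,0,0,0,0,0,1],[0,0,-5,0,0,0,1],[0,0,-10,0,0,0,1],[0,0,-15,0,0,0,1]]

```text
t: 17.1
eef_pos: [425.9, -330.9, 170.5]
eef_rot: [3.141, -0.001, -0.36]
force: [-0.1, -0.4, -1.7]
grip_width: 22.6
grip_force: 60.1
```

Run:
```python
from h import *
go([619,-62,260],88.6)
```

```text
jog [  8.61 -31.97  -8.96] [   0.    -0.  -109.2]
```

>>> jog_arm:
  increments:
    - [[1.5,-6,-5,0,0,-10,1],[3,-12,-9,0,0,-20,1],[5,-18,-9,0,0,-30,1],[6,-24,-9,0,0,-40,1],[8,-29,-9,0,0,-50,1]]

```text
t: 17.73
eef_pos: [594.6, -96.9, 259.3]
eef_rot: [3.141, -0.001, 0.519]
force: [-0.0, -0.1, -0.5]
grip_width: 23.0
grip_force: 60.1
```

>>> jog_arm:
  increments:
    - [[0,0,0,0,0,-10,1],[0,0,0,0,0,-20,1],[0,0,0,0,0,-30,1],[0,0,0,0,0,-40,1],[0,0,0,0,0,-50,1]]

```text
t: 18.35
eef_pos: [593.7, -98.8, 258.6]
eef_rot: [3.141, 0.0, 1.391]
force: [-0.9, 0.1, -0.9]
grip_width: 23.1
grip_force: 60.1
```

Run:
```python
from h import *
st();go([621,61.5,110],88.6)
```

```text
t 18.35 p [593.7 -98.8 258.6] r [3.141 0.    1.391] F [-0.9  0.1 -0.9] w 23.1 q [-0.26  0.44  1.37  0.    1.34 -0.08]
jog [16.26 -0.18 14.86] [ 0.   0.  -8.9]
```

>>> jog_arm:
  increments:
    - [[6,0,0,0,0,-8.9,1],[12,-0.1,0,0,0,-8.9,1],[16.3,-0.2,5,0,0,-8.9,1],[16.3,-0.2,11,0,0,-8.9,1],[16.3,-0.2,15,0,0,-8.9,1]]

```text
t: 18.98
eef_pos: [620.9, 62.6, 106.0]
eef_rot: [-3.14, 0.0, 1.542]
force: [0.5, 0.5, -0.9]
grip_width: 22.7
grip_force: 60.1
```

Run:
```python
from h import *
st(); d=img('wrist','place3.png')
c=d['color'].astype(int); m=(c.max(2)<62).astype(np.uint8); m[:180]=0;m[330:]=0;m[:,:100]=0;m[:,420:]=0
for k in cv2.findContours(m,0,2)[0]:
    if cv2.contourArea(k)<80: continue
    w=cv2.minAreaRect(cast(d,k[:,0],44)[:,:2].astype(np.float32))
    if max(w[1])<42: print(np.round(cv2.minAreaRect(k)[0],0),np.round(w[0],1),np.round(w[1],1),round(w[2],1))
for k,p in boards(d): 
    w=cast(d,p,100)[:,:2]; print(p.mean(0),p.min(0),p.max(0),w.min(0).round(1),w.max(0).round(1))
go([621,61.5,58],88.6)
```

```text
t 18.98 p [620.9  62.6 106. ] r [-3.14   0.     1.542] F [ 0.5  0.5 -0.9] w 22.7 q [ 0.    0.63  1.48 -0.    1.04  0.03]
[233. 318.] [569.9  30.5] [ 3.8 13.6] 88.4
[272. 316.] [591.9  31.1] [16.4 22.4] 88.4
[374. 316.] [649.1  29.8] [17.  22.4] 88.4
[408. 307.] [667.5  34.5] [27.3  2.5] 88.7
[352. 245.] [636.5  71.8] [18.  12.3] 0.3
[296. 245.] [607.3  72.6] [12.3 17. ] 86.5
[252. 268.] [583.2  59.9] [39.5  2.7] 88.6
[169. 268.] [538.7  60.8] [40.1  3.5] 88.5
[324. 217.] [622.6  87.7] [ 3.2 33.4] 88.4
[224. 217.] [570.7  89.1] [ 3.2 14.1] 88.4
[184. 217.] [550.5  89.8] [11.6  3. ] 1.9
[110. 217.] [512.2  90.7] [ 3.2 10.2] 88.4
[353.06925881 271.09599028] [332 255] [368 302] [625.2  67.8] [639.3  88.2]
[294.25123153 271.01477833] [280 255] [315 303] [604.6  68.2] [618.7  88.8]
[119.87125341 269.68051771] [ 92 231] [138 318] [534.   63.1] [547.2 100.5]
[234.36348684 263.44572368] [212 227] [246 315] [579.8  63.3] [591.4 100.9]
jog [-0.05  0.26  4.37] [-0.4  0.  -0.3]
```

>>> jog_arm:
  increments:
    - [[-0.2,0,2.5,0,0,-0.2,1],[-0.2,0,4,0,0,-0.2,1],[-0.2,0,4.6,0,0,-0.2,1],[-0.2,0,4.8,0,0,-0.2,1],[-0.2,0,4.9,0,0,-0.2,1]]

```text
t: 19.65
eef_pos: [622.4, 59.7, 59.7]
eef_rot: [3.141, -0.0, 1.544]
force: [-0.2, -0.2, -0.3]
grip_width: 23.0
grip_force: 60.1
```

>>> jog_arm:
  increments:
    - [[0,-0.1,0.2,0,0,0,1],[0,-0.1,0.4,0,0,0,1],[0,-0.1,0.5,0,0,0,1]]

```text
t: 20.02
eef_pos: [621.8, 59.7, 55.1]
eef_rot: [3.139, -0.0, 1.544]
force: [-2.1, -0.4, 21.6]
grip_width: 22.7
grip_force: 62.6
```

>>> jog_arm:
  increments:
    - [[0,0,0,0,0,0,1],[0,0,0,0,0,0,0.1],[0,0,0,0,0,0,0.1],[0,0,-2,0,0,0,0.1],[0,0,-7,0,0,0,0.1]]

```text
t: 20.65
eef_pos: [619.4, 59.7, 122.6]
eef_rot: [-3.137, 0.0, 1.544]
force: [0.8, -0.0, 0.4]
grip_width: 38.8
grip_force: 0.0
```

>>> jog_arm:
  increments:
    - [[-2,-1,-3,0,0,0,0.1],[-8,-5,-7,0,0,0,0.1],[-10,-6,-7,0,0,0,0.1]]

```text
t: 21.02
eef_pos: [557.7, -39.9, 195.6]
eef_rot: [3.14, 0.0, 1.544]
force: [0.3, 0.2, 0.2]
grip_width: 38.4
grip_force: 0.0
```

Run:
```python
from h import *
st(); d=img('wrist','all3.png'); outl(d,45)
go([559.5,-33.5,110],-1.4)
```

```text
t 21.02 p [557.7 -39.9 195.6] r [3.14  0.    1.544] F [0.3 0.2 0.2] w 38.4 q [-0.18  0.44  1.56 -0.    1.14 -0.15]
board [498.5  56.6] [49.9 35.5] long 89.0
board [559.7  57.8] [48.9 35.2] long 88.6
board [620.5  57.8] [49.4 35.6] long 88.7
jog [0.97 0.33 8.59] [ 0.1  0.  89.8]
```

View pics/all3.png

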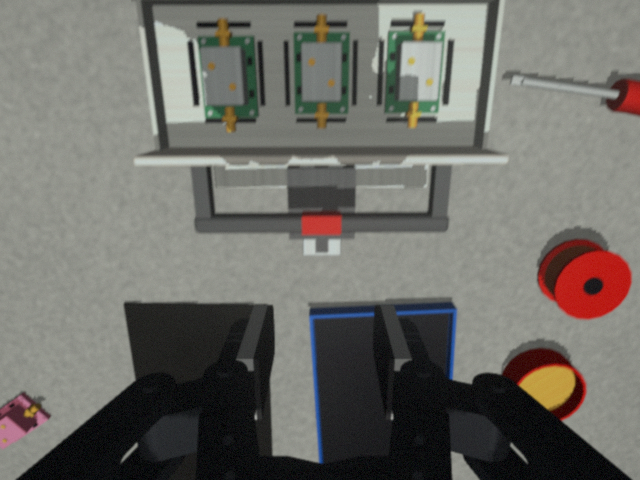

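All three boards sit inside their ribs, at (229,78), (322,74) and (416,76). The red sleeve is at (321,224). Next I grip the handle at the sleeve.

Run:
```python
from h import *
d=img('wrist')
hsv=cv2.cvtColor(d['color'],cv2.COLOR_RGB2HSV)
r=(((hsv[...,0]<6)|(hsv[...,0]>174))&(hsv[...,1]>150)).astype(np.uint8); r[:190]=0;r[250:]=0;r[:,400:]=0
p=np.argwhere(r)[:,::-1]; print(p.min(0),p.max(0),'sleeve',cast(d,p.mean(0),75).round(1))
```

```text
[306 206] [344 227] sleeve [[557.9 -35.1  75. ]]
```

>>> jog_arm:
  increments:
    - [[0.2,0.1,0,0,0,10,0.3],[0.4,0.2,0,0,0,20,0.3],[0.6,0.2,0,0,0,30,0.3],[0.7,0.2,0,0,0,40,0.3],[0.7,0.2,0,0,0,50,0.3]]

```text
t: 21.75
eef_pos: [560.6, -31.1, 193.5]
eef_rot: [-3.141, 0.0, 0.666]
force: [-0.8, 1.2, 0.0]
grip_width: 29.8
grip_force: 0.0
```

>>> jog_arm:
  increments:
    - [[0,0,1,0,0,10,0.3],[0,0,3,0,0,20,0.3],[0,0,5,0,0,30,0.3],[0,0,6,0,0,39.8,0.3],[0,0,6,0,0,39.8,0.3]]

```text
t: 22.38
eef_pos: [560.1, -31.2, 133.0]
eef_rot: [-3.141, 0.002, -0.022]
force: [-0.0, 0.1, 0.6]
grip_width: 29.9
grip_force: 0.0
```

Run:
```python
from h import *
st()
d=img('wrist','hnd.png')
hsv=cv2.cvtColor(d['color'],cv2.COLOR_RGB2HSV)
r=(((hsv[...,0]<6)|(hsv[...,0]>174))&(hsv[...,1]>150)).astype(np.uint8)
n,l,s,c=cv2.connectedComponentsWithStats(r)
for i in range(1,n):
    if s[i,4]>100: print(s[i],cast(d,c[i],75).round(1), cast(d,c[i],68).round(1))
go([559,-34.5,57],-1.4)
```

```text
t 22.38 p [560.1 -31.2 133. ] r [-3.141e+00  2.000e-03 -2.200e-02] F [-0.   0.1  0.6] w 29.9 q [-0.16  0.52  1.62  0.    1.01  1.43]
[ 320  248   24   46 1053] [[557.9 -35.7  75. ]] [[554.9 -35.7  68. ]]
jog [-0.13  0.32  7.66] [-0.   0.   0.3]
```

View pics/hnd.png

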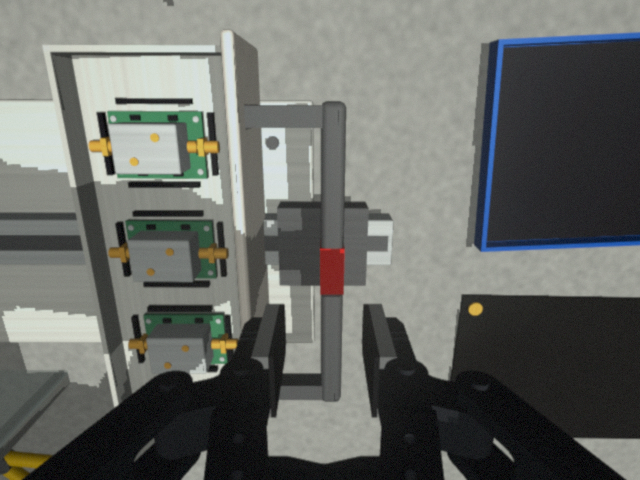

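The bar lies between the fingers with the sleeve at (332,271), and all three boards are flat. I descend and grip.

>>> jog_arm:
  increments:
    - [[-0.1,0.45,2,0,0,0,0.3],[-0.2,0.45,5,0,0,0,0.3],[-0.2,0.45,7.5,0,0,0,0.3],[-0.2,0.45,7.5,0,0,0,1],[-0.2,0.45,7.5,0,0,0,1]]

```text
t: 23.05
eef_pos: [557.8, -35.9, 58.9]
eef_rot: [-3.141, 0.002, -0.021]
force: [0.8, 1.5, -28.1]
grip_width: 10.8
grip_force: 59.3
```

>>> jog_arm:
  increments:
    - [[0,0,0,0,0,0,1],[0,0,0,0,0,0,1]]

```text
t: 23.3
eef_pos: [557.8, -35.9, 58.9]
eef_rot: [-3.141, 0.001, -0.022]
force: [1.7, 1.2, -27.5]
grip_width: 10.2
grip_force: 59.4
```

>>> jog_arm:
  increments:
    - [[0,-1.5,0.1,0,0,0,1],[0,-4,0.2,0,0,0,1],[0,-6.5,0.2,0,0,0,1],[0,-9,0.2,0,0,0,1],[0,-11.5,0.2,0,0,0,1]]

```text
t: 23.92
eef_pos: [560.8, 79.8, 58.4]
eef_rot: [3.141, -0.0, -0.022]
force: [-4.8, -2.3, 3.0]
grip_width: 10.1
grip_force: 63.6
```

>>> jog_arm:
  increments:
    - [[0,-1,0,0,0,0,1],[0,-2,0,0,0,0,1],[0,-3,0,0,0,0,1],[0,-4,0,0,0,0,1]]

```text
t: 24.42
eef_pos: [561.8, 119.4, 58.4]
eef_rot: [3.142, -0.0, -0.022]
force: [-5.7, -2.6, 2.2]
grip_width: 10.6
grip_force: 63.6
```

>>> jog_arm:
  increments:
    - [[0,-0.5,0,0,0,0,1],[0,-1,0,0,0,0,1],[0,-1,0,0,0,0,1],[0,-1,0,0,0,0,1]]

```text
t: 24.92
eef_pos: [561.9, 123.0, 58.6]
eef_rot: [3.133, 0.001, -0.021]
force: [-6.1, -66.6, 13.0]
grip_width: 10.4
grip_force: 65.3
```

>>> jog_arm:
  increments:
    - [[0,0,0,0,0,0,0.3],[0,0,0,0,0,0,0.3],[0,0,-3,0,0,0,0.3],[0,0,-9,0,0,0,0.3],[0,1.5,-15,0,0,0,0.3]]

```text
t: 25.55
eef_pos: [561.9, 114.9, 209.6]
eef_rot: [-3.141, -0.001, -0.021]
force: [0.5, -0.9, -0.5]
grip_width: 29.7
grip_force: 0.0
```

Run:
```python
from h import *
st(); s=img('scene','home.png'); d=img('wrist','w_home.png')
hsv=cv2.cvtColor(d['color'],cv2.COLOR_RGB2HSV)
r=(((hsv[...,0]<6)|(hsv[...,0]>174))&(hsv[...,1]>150)).astype(np.uint8)
n,l,q,c=cv2.connectedComponentsWithStats(r)
for i in range(1,n):
    if q[i,4]>100: print(q[i],cast(d,c[i],75).round(1))
a=d['color'][:, :, ::-1]; b=cv2.resize(s['color'][130:300,280:480,::-1],None,fx=2.8,fy=2.8)
b=cv2.resize(b,(565,480)); w=cv2.resize(a,(235,176)); 
out=np.zeros((480,800,3),np.uint8); out[:,:565]=b; out[:176,565:]=w; out[176:352,565:]=cv2.resize(a[60:260,:300],(235,176)); cv2.imwrite('pics/home2.png',out)
```

```text
t 25.55 p [561.9 114.9 209.6] r [-3.141e+00 -1.000e-03 -2.100e-02] F [ 0.5 -0.9 -0.5] w 29.7 q [0.1  0.44 1.5  0.   1.19 1.69]
[305 211  18  35 613] [[561.9 120.3  75. ]]
[  0 270 147  47 446] [[513.1 309.2  75. ]]
```

View pics/home2.png

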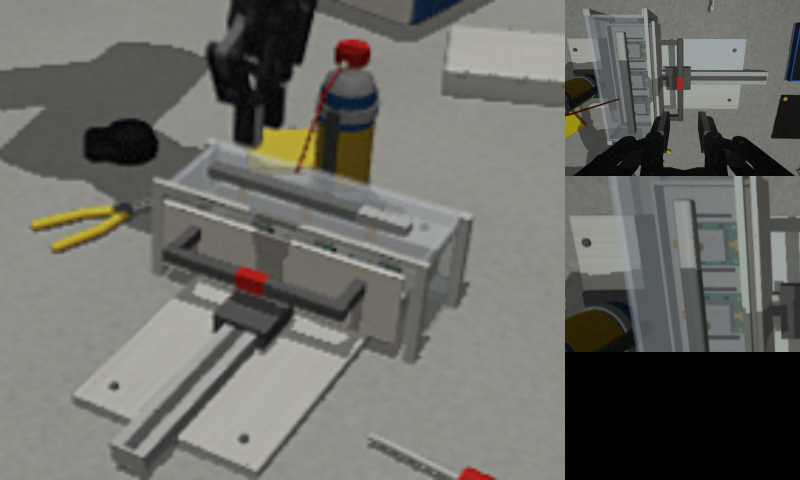

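The tray looks home, with the panel between the hood's front posts and the boards visible in their nests through the hood. A jam here would be fatal at the cap, so I push once more with shut fingers at the sleeve.

>>> jog_arm:
  increments:
    - [[0,3,0,0,0,0,1],[0,3.2,5,0,0,0,1],[0,3.2,10,0,0,0,1],[0,3.2,14.5,0,0,0,1],[0,3.2,14.5,0,0,0,1]]

```text
t: 26.28
eef_pos: [559.6, 82.2, 60.2]
eef_rot: [3.142, 0.004, -0.022]
force: [0.6, -0.0, 1.0]
grip_width: 0.1
grip_force: 0.0
```

>>> jog_arm:
  increments:
    - [[0,-0.5,0,0,0,0,1],[0,-1,0,0,0,0,1],[0,-1.5,0,0,0,0,1],[0,-2.0,0,0,0,0,1],[0,-2.3,0,0,0,0,1]]

```text
t: 26.9
eef_pos: [562.1, 103.4, 62.6]
eef_rot: [3.139, -0.001, -0.022]
force: [-0.0, -33.8, 10.7]
grip_width: -0.2
grip_force: 16.8
```

>>> jog_arm:
  increments:
    - [[0,1,0,0,0,0,1],[0,1,-6,0,0,0,1],[0,1,-12,0,0,0,1],[0,1,-18,0,0,0,1],[0,1,-21,0,0,0,1]]

```text
t: 27.52
eef_pos: [562.1, 95.0, 275.6]
eef_rot: [-3.141, -0.004, -0.023]
force: [0.6, 0.2, -0.7]
grip_width: -0.2
grip_force: 0.0
```

Run:
```python
from h import *
st()
P=[]
for n,box in(('scene',(395,140,415,158)),('side',(246,162,264,180))):
    d=img(n); hsv=cv2.cvtColor(d['color'],cv2.COLOR_RGB2HSV); u0,v0,u1,v1=box
    r=(((hsv[...,0]<8)|(hsv[...,0]>172))&(hsv[...,1]>130)&(hsv[...,2]>70)); m=np.zeros_like(r); m[v0:v1,u0:u1]=1; p=np.argwhere(r&m)[:,::-1]
    print(n,len(p),p.min(0),p.max(0),p.mean(0), cast(d,p.mean(0),183).round(1)); 
    M=np.c_[cv2.Rodrigues(np.array(d['rvec'],float))[0],np.array(d['tvec'],float).ravel()]; P.append((np.array(d['mtx'])@M,p.mean(0)))
X=cv2.triangulatePoints(P[0][0],P[1][0],P[0][1],P[1][1]); print((X[:3]/X[3]).ravel())
```

```text
t 27.52 p [562.1  95.  275.6] r [-3.141 -0.004 -0.023] F [ 0.6  0.2 -0.7] w -0.2 q [0.06 0.37 1.42 0.   1.34 1.66]
scene 61 [398 144] [410 157] [404.42622951 147.21311475] [[546.7 333.6 183. ]]
side 46 [251 167] [258 173] [254.39130435 169.80434783] [[549.5 337.8 183. ]]
[546.90928095 333.40051605 184.16472484]
```

>>> jog_arm:
  increments:
    - [[-0.5,-5,0,0,0,0,1],[-1,-11,0,0,0,0,1],[-1.6,-17,0,0,0,0,1],[-2.2,-24,0,0,0,0,1],[-2.2,-24,0,0,0,0,1]]

```text
t: 28.25
eef_pos: [543.7, 338.8, 270.7]
eef_rot: [-3.141, 0.001, -0.019]
force: [-0.4, -1.3, -0.1]
grip_width: -0.0
grip_force: 0.0
```

Run:
```python
from h import *
st(); d=img('wrist','cap.png'); hsv=cv2.cvtColor(d['color'],cv2.COLOR_RGB2HSV)
r=(((hsv[...,0]<8)|(hsv[...,0]>172))&(hsv[...,1]>130)&(hsv[...,2]>60)).astype(np.uint8)
n,l,q,c=cv2.connectedComponentsWithStats(r)
for i in range(1,n):
    if q[i,4]>60: 
        k=cv2.findContours((l==i).astype(np.uint8),0,2)[0][0]; cc,rr=cv2.minEnclosingCircle(k)
        w=cast(d,k[:,0],191)[:,:2]; print(q[i],c[i].round(1),cast(d,c[i],191).round(1),w.min(0).round(1),w.max(0).round(1))
```

```text
t 28.25 p [543.7 338.8 270.7] r [-3.141e+00  1.000e-03 -1.900e-02] F [-0.4 -1.3 -0.1] w -0.0 q [0.46 0.48 1.25 0.   1.41 2.05]
[578 161  22  33 518] [588.5 177. ] [[584.4 194.5 191. ]] [575.6 189.8] [593.1 199. ]
[377 208  96  33 367] [420.5 229. ] [[556.7 283.6 191. ]] [550.5 255.7] [568.3 308. ]
[ 309  214   53   56 2282] [335.2 242.2] [[549.7 331.7 191. ]] [533.1 316.9] [566.3 346.7]
```

>>> jog_arm:
  increments:
    - [[0.5,0.7,3,0,0,0,1],[0.5,0.7,6,0,0,0,1],[0.5,0.7,7,0,0,0,1],[0.5,0.7,7.2,0,0,0,1]]

```text
t: 28.8
eef_pos: [549.9, 327.5, 199.8]
eef_rot: [3.141, 0.001, -0.024]
force: [-0.5, 0.1, 0.8]
grip_width: -0.1
grip_force: 0.0
```

>>> jog_arm:
  increments:
    - [[0,0,0.4,0,0,0,1],[0,0,0.8,0,0,0,1],[0,0,1.2,0,0,0,1],[0,0,1.4,0,0,0,1],[0,0,1.5,0,0,0,1]]

```text
t: 29.42
eef_pos: [550.1, 328.3, 185.6]
eef_rot: [-3.141, -0.001, -0.023]
force: [-1.3, -1.5, 9.1]
grip_width: 0.3
grip_force: 4.9
```

>>> jog_arm:
  increments:
    - [[0,-0.2,0.2,0,0,0,1],[0,-0.2,0.4,0,0,0,1],[0,-0.2,0.4,0,0,0,1],[0,-0.2,0.4,0,0,0,1],[0,-0.2,0.4,0,0,0,1]]

```text
t: 30.05
eef_pos: [550.5, 329.0, 184.6]
eef_rot: [3.141, -0.003, -0.023]
force: [-12.5, -17.8, 49.7]
grip_width: 0.1
grip_force: 24.4
```

>>> jog_arm:
  increments:
    - [[0,0,0,0,0,0,1],[0,0,-2,0,0,0,1],[0,0,-6,0,0,0,1],[0.3,4,-7,0,0,0,0.3],[0.8,10,-7,0,0,0,0.3]]

```text
t: 30.68
eef_pos: [556.0, 230.1, 252.0]
eef_rot: [-3.141, -0.002, -0.021]
force: [1.4, -1.7, -0.7]
grip_width: 29.9
grip_force: 0.0
```

Run:
```python
from h import *
st(); go([562,122,200],-1.4)
```

```text
t 30.68 p [556.  230.1 252. ] r [-3.141e+00 -2.000e-03 -2.100e-02] F [ 1.4 -1.7 -0.7] w 29.9 q [0.29 0.44 1.38 0.   1.32 1.88]
jog [ 0.81 10.8   5.19] [-0.1 -0.1  0.2]
```

>>> jog_arm:
  increments:
    - [[0.4,5.5,0,0,0,0,0.3],[0.6,10.8,1,0,0,0,0.3],[0.6,10.8,7,0,0,0,0.3],[0.6,10.8,12,0,0,0,0.3],[0.6,10.8,15,0,0,0,0.3]]

```text
t: 31.3
eef_pos: [558.1, 121.6, 98.7]
eef_rot: [3.141, 0.002, -0.023]
force: [1.0, 0.4, -0.3]
grip_width: 29.6
grip_force: 0.0
```

Run:
```python
from h import *
st(); d=img('wrist'); 
hsv=cv2.cvtColor(d['color'],cv2.COLOR_RGB2HSV)
r=(((hsv[...,0]<6)|(hsv[...,0]>174))&(hsv[...,1]>150)).astype(np.uint8)
n,l,q,c=cv2.connectedComponentsWithStats(r)
for i in range(1,n):
    if q[i,4]>100: print(q[i],cast(d,c[i],75).round(1))
go([562,122,58],-1.4)
```

```text
t 31.3 p [558.1 121.6  98.7] r [ 3.141e+00  2.000e-03 -2.300e-02] F [ 1.   0.4 -0.3] w 29.6 q [0.11 0.58 1.62 0.   0.94 1.7 ]
[ 311  262   29   54 1469] [[562.2 120.5  75. ]]
[  0 374  38  20 216] [[515.1 269.6  75. ]]
jog [ 0.54 -0.07  3.8 ] [0.  0.3 0.1]
```

>>> jog_arm:
  increments:
    - [[0.3,0,2.5,0,0,0,0.3],[0.3,0,3.8,0,0,0,0.3],[0.3,0,3.8,0,0,0,1],[0.3,0,3.8,0,0,0,1],[0.3,0,3.8,0,0,0,1]]

```text
t: 31.98
eef_pos: [561.7, 121.2, 63.3]
eef_rot: [3.141, 0.001, -0.023]
force: [0.5, -6.4, -13.8]
grip_width: 9.8
grip_force: 59.0
```

>>> jog_arm:
  increments:
    - [[0,1.5,0,0,0,0,1],[0,4,0.1,0,0,0,1],[0,6.5,0.1,0,0,0,1],[0,9,0.1,0,0,0,1],[0,11.5,0.1,0,0,0,1]]

```text
t: 32.6
eef_pos: [558.9, 5.6, 63.0]
eef_rot: [-3.141, -0.0, -0.023]
force: [-3.2, 2.4, 3.5]
grip_width: 10.3
grip_force: 61.6
```

>>> jog_arm:
  increments:
    - [[0,1.2,0,0,0,0,1],[0,2.4,0,0,0,0,1],[0,3.5,0,0,0,0,1],[0,4.6,0,0,0,0,1]]

```text
t: 33.1
eef_pos: [557.9, -39.7, 62.9]
eef_rot: [-3.141, -0.0, -0.023]
force: [-6.4, 2.4, 7.7]
grip_width: 10.4
grip_force: 62.2
```

>>> jog_arm:
  increments:
    - [[0,0.5,0,0,0,0,1],[0,1,0,0,0,0,1],[0,1.4,0,0,0,0,1],[0,1.4,0,0,0,0,1]]

```text
t: 33.6
eef_pos: [557.5, -50.3, 62.8]
eef_rot: [-3.137, 0.0, -0.024]
force: [-1.0, 35.1, 9.2]
grip_width: 10.0
grip_force: 62.5
```

>>> jog_arm:
  increments:
    - [[0,0,0,0,0,0,0.3],[0,0,0,0,0,0,0.3],[0,0,-4,0,0,0,0.3],[0,0,-9,0,0,0,0.3],[0,1,-14,0,0,-10,0.3]]

```text
t: 34.22
eef_pos: [557.7, -63.3, 203.9]
eef_rot: [3.141, -0.0, 0.154]
force: [1.0, 0.7, -0.3]
grip_width: 30.0
grip_force: 0.0
```

>>> jog_arm:
  increments:
    - [[0,0,0,0,0,-10,0.1],[0,0,0,0,0,-20,0.1],[0,0,0,0,0,-30,0.1],[0,0,0,0,0,-40,0.1],[0,0,0,0,0,-50,0.1]]

```text
t: 34.85
eef_pos: [557.9, -63.7, 202.4]
eef_rot: [3.141, -0.0, 1.029]
force: [-0.5, 0.7, -0.3]
grip_width: 38.3
grip_force: 0.0
```

>>> jog_arm:
  increments:
    - [[0,0,0,0,0,-10,0.1],[0,0,0,0,0,-20,0.1],[0,0,0,0,0,-30,0.1],[0,0,0,0,0,-30,0.1]]

```text
t: 35.35
eef_pos: [557.9, -63.6, 202.3]
eef_rot: [3.141, 0.0, 1.546]
force: [0.3, -0.4, 0.3]
grip_width: 38.8
grip_force: 0.0
```

Run:
```python
from h import *
st(); d=img('wrist','out.png'); outl(d,45)
hsv=cv2.cvtColor(d['color'],cv2.COLOR_RGB2HSV)
r=(((hsv[...,0]<6)|(hsv[...,0]>174))&(hsv[...,1]>150)).astype(np.uint8)
n,l,q,c=cv2.connectedComponentsWithStats(r)
for i in range(1,n):
    if q[i,4]>100: print(q[i],cast(d,c[i],75).round(1))
```

```text
t 35.35 p [557.9 -63.6 202.3] r [3.141 0.    1.546] F [ 0.3 -0.4  0.3] w 38.8 q [-0.22  0.44  1.54 -0.    1.16 -0.2 ]
board [499.2  44.7] [49.6 35.6] long 88.6
board [560.3  44.9] [49.2 35.4] long 88.1
board [621.   43.5] [48.9 35.9] long 88.7
[615  44  25  37 544] [[746.4  34.5  75. ]]
[302 194  39  22 758] [[557.4 -49.   75. ]]
[ 539  211   94   79 4728] [[742.6 -85.7  75. ]]
[ 503  323   84   75 2272] [[ 723.7 -172.3   75. ]]
```

The boards are at (499,45), (560,45) and (621,44), still flat, and the tray is fully out. Next I unload the right board.

>>> jog_arm:
  increments:
    - [[5.5,3,0,0,0,0,0.1],[10.9,6.1,1,0,0,0,0.1],[10.9,6.1,6,0,0,0,0.1],[10.9,6.1,9.5,0,0,0,0.1],[10.9,6.1,9.5,0,0,0,0.1]]

```text
t: 36.02
eef_pos: [619.7, 44.4, 104.9]
eef_rot: [-3.137, 0.0, 1.544]
force: [-0.1, -0.1, 0.5]
grip_width: 38.6
grip_force: 0.0
```

Run:
```python
from h import *
st(); outl(img('wrist'),45); go([621,45,55],88.6)
```

```text
t 36.02 p [619.7  44.4 104.9] r [-3.137  0.     1.544] F [-0.1 -0.1  0.5] w 38.6 q [-0.02  0.63  1.48 -0.    1.03  0.  ]
board [621.2  43.1] [50.9 35.7] long 88.6
board [499.5  44.6] [50.6 36.8] long 88.6
board [560.6  44.6] [50.9 36.1] long 88.6
jog [0.08 0.   5.19] [-0.1  0.  -0.1]
```

>>> jog_arm:
  increments:
    - [[-0.1,0,3,0,0,0,0.1],[-0.1,0,4.8,0,0,0,0.1],[-0.1,0,5,0,0,0,0.1],[-0.1,0,5,0,0,0,1],[-0.1,0,5,0,0,0,1]]

```text
t: 36.7
eef_pos: [621.9, 43.3, 58.1]
eef_rot: [3.14, 0.0, 1.547]
force: [0.2, -0.1, 2.7]
grip_width: 22.4
grip_force: 58.9
```

>>> jog_arm:
  increments:
    - [[0,0,0,0,0,0,1],[0,0,0,0,0,0,1],[0,0,-4,0,0,0,1],[0,0,-9,0,0,0,1],[0,0,-12,0,0,0,1]]

```text
t: 37.33
eef_pos: [621.8, 43.4, 179.6]
eef_rot: [3.139, 0.0, 1.548]
force: [0.3, -0.9, -1.7]
grip_width: 22.8
grip_force: 59.3
```

>>> jog_arm:
  increments:
    - [[-6,0,0,0,0,0,1],[-12,0,0,0,0,0,1],[-18,0,0,0,0,0,1],[-24,-0.5,0,0,0,0,1],[-30,-0.5,0,0,0,0,1]]

```text
t: 37.95
eef_pos: [608.7, -258.3, 177.2]
eef_rot: [-3.142, -0.0, 1.547]
force: [1.2, 0.0, -0.5]
grip_width: 22.5
grip_force: 59.2
```

Run:
```python
from h import *
st(); go([615,-340,60],90)
```

```text
t 37.95 p [ 608.7 -258.3  177.2] r [-3.142 -0.     1.547] F [ 1.2  0.  -0.5] w 22.5 q [-0.49  0.6   1.31  0.    1.23 -0.47]
jog [-8.16  0.82 11.72] [-0.  -0.  -1.3]
```

>>> jog_arm:
  increments:
    - [[-4,0.4,1,0,0,0,1],[-8.2,0.8,5,0,0,0,1],[-8.2,0.8,10,0,0,0,1],[-8.2,0.7,12.5,0,0,0,1],[-8.2,0.7,12.5,0,0,0,1]]

```text
t: 38.58
eef_pos: [613.1, -337.8, 50.0]
eef_rot: [-3.138, -0.002, 1.547]
force: [0.8, -0.0, 0.1]
grip_width: 22.5
grip_force: 59.2
```

Run:
```python
from h import *
st(); d=img('wrist','bluep.png')
hsv=cv2.cvtColor(d['color'],cv2.COLOR_RGB2HSV)
b=((hsv[...,0]>100)&(hsv[...,0]<125)&(hsv[...,1]>150)).astype(np.uint8)
k=cv2.findContours(b,0,2)[0]; p=np.vstack([x[:,0] for x in k if len(x)>20]); w=cast(d,p,14); print(w.min(0),w.max(0))
```

```text
t 38.58 p [ 613.1 -337.8   50. ] r [-3.138e+00 -2.000e-03  1.547e+00] F [ 0.8 -0.   0.1] w 22.5 q [-0.59  0.79  1.3  -0.    1.06 -0.57]
[ 545.3456159  -387.01450818   14.        ] [ 678.92405061 -217.70453524   14.        ]
```

View pics/bluep.png

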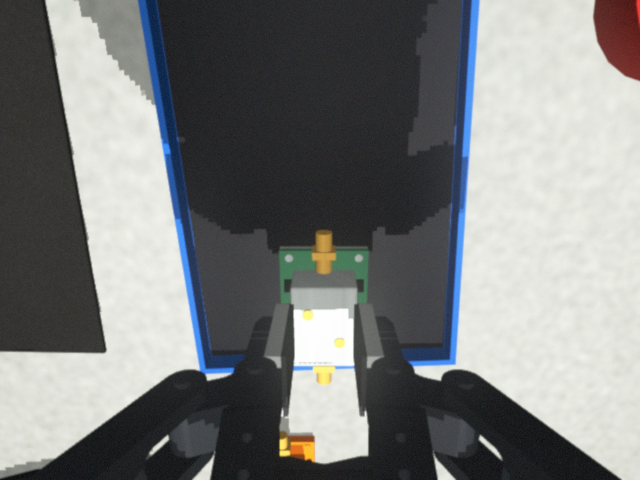

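The held board is inside the blue walls, with the near wall at v≈362 and the sides at u≈200 and 455. I lower it.

>>> jog_arm:
  increments:
    - [[0,0,1.5,0,0,0,1],[0,0,2.4,0,0,0,1],[0,0,2.7,0,0,0,1],[0,0,2.7,0,0,0,1]]

```text
t: 39.12
eef_pos: [614.4, -338.5, 24.9]
eef_rot: [-3.142, -0.0, 1.548]
force: [0.2, -0.3, -1.1]
grip_width: 22.8
grip_force: 59.3
```

>>> jog_arm:
  increments:
    - [[0,0,0.2,0,0,0,1],[0,0,0.4,0,0,0,1],[0,0,0.5,0,0,0,1]]

```text
t: 39.5
eef_pos: [614.7, -338.7, 21.3]
eef_rot: [3.141, 0.001, 1.548]
force: [-8.1, 4.9, 26.3]
grip_width: 22.3
grip_force: 62.4
```

>>> jog_arm:
  increments:
    - [[0,0,0,0,0,0,0.1],[0,0,0,0,0,0,0.1],[0,0,-4,0,0,0,0.1],[0,0,-10,0,0,0,0.1],[3,0,-15,0,0,0,0.1]]

```text
t: 40.12
eef_pos: [615.2, -309.9, 172.0]
eef_rot: [3.14, 0.001, 1.546]
force: [0.8, -0.1, 0.7]
grip_width: 38.1
grip_force: 0.0
```

>>> jog_arm:
  increments:
    - [[6,-1,0,0,0,0,0.1],[12,-2,0,0,0,0,0.1],[18,-3,0,0,0,0,0.1],[24,-4,0,0,0,0,0.1],[30,-5,0,0,0,0,0.1]]

```text
t: 40.75
eef_pos: [571.6, -5.7, 170.0]
eef_rot: [3.141, 0.0, 1.547]
force: [0.9, 0.4, -0.5]
grip_width: 38.5
grip_force: 0.0
```

Run:
```python
from h import *
st(); outl(img('wrist'),45); go([560.2,43.7,105],88.6); s=img('side'); outl(s,8); outl(img('scene'),8)
```

```text
t 40.75 p [571.6  -5.7 170. ] r [3.141 0.    1.547] F [ 0.9  0.4 -0.5] w 38.5 q [-0.11  0.49  1.55  0.    1.1  -0.09]
board [498.8  45.2] [51. 36.] long 88.7
board [559.9  45.4] [48.9 35.5] long 88.7
jog [ 4.27 -1.04  6.5 ] [-0.1 -0.1  0.2]
board [ 605.2 -341.7] [61.9 34.7] long -59.2
board [ 616.4 -340.1] [52.  37.5] long 88.7
```

>>> jog_arm:
  increments:
    - [[5,-1.1,0,0,0,0,0.1],[5,-1.1,4,0,0,0,0.1],[5,-1.1,6.5,0,0,0,0.1],[5,-1.1,6.5,0,0,0,0.1]]

```text
t: 41.4
eef_pos: [561.5, 41.9, 103.6]
eef_rot: [-3.139, 0.0, 1.547]
force: [0.4, -0.3, -0.2]
grip_width: 38.4
grip_force: 0.0
```

>>> jog_arm:
  increments:
    - [[-0.1,0,3,0,0,0,0.1],[-0.1,0,4.8,0,0,0,0.1],[-0.1,0,5.1,0,0,0,0.1],[-0.1,0,5.1,0,0,0,1],[-0.1,0,5.1,0,0,0,1]]

```text
t: 42.02
eef_pos: [562.9, 41.6, 55.0]
eef_rot: [3.14, 0.0, 1.548]
force: [-0.6, -1.1, 2.4]
grip_width: 23.2
grip_force: 59.0
```

>>> jog_arm:
  increments:
    - [[0,0,0,0,0,0,1],[0,0,0,0,0,0,1],[0,0,-4,0,0,0,1],[0,0,-9,0,0,0,1],[0,0,-12,0,0,0,1]]

```text
t: 42.65
eef_pos: [562.7, 41.8, 176.5]
eef_rot: [3.139, -0.0, 1.548]
force: [0.5, -0.1, -1.5]
grip_width: 22.6
grip_force: 59.4
```

>>> jog_arm:
  increments:
    - [[-6,1,0,0,0,0,1],[-12,2,0,0,0,0,1],[-18,3,0,0,0,0,1],[-24,4,0,0,0,0,1],[-30,5,0,0,0,0,1]]

```text
t: 43.28
eef_pos: [605.2, -261.2, 174.2]
eef_rot: [3.141, -0.0, 1.548]
force: [1.4, 0.2, -1.2]
grip_width: 23.1
grip_force: 59.4
```

Run:
```python
from h import *
st(); outl(img('scene'),8); go([614,-264,50],88.6)
```

```text
t 43.27 p [ 605.2 -261.2  174.2] r [ 3.141 -0.     1.548] F [ 1.4  0.2 -1.2] w 23.1 q [-0.5   0.6   1.32  0.    1.23 -0.48]
board [ 616.1 -340.1] [51.8 38.3] long 89.2
board [ 507.9 -128.9] [61.6 49. ] long -89.5
jog [ 0.53  0.77 12.42] [ 0.1  0.2 -0.1]
```

>>> jog_arm:
  increments:
    - [[-0.3,0.8,5,0,0,0,1],[-0.3,0.8,10,0,0,0,1],[-0.3,0.8,14,0,0,0,1],[-0.3,0.7,15,0,0,0,1],[-0.3,0.7,15.1,0,0,0,1]]

```text
t: 43.95
eef_pos: [612.3, -262.5, 23.5]
eef_rot: [3.142, 0.0, 1.548]
force: [-0.2, -0.0, -1.0]
grip_width: 23.0
grip_force: 59.3
```

>>> jog_arm:
  increments:
    - [[0,0,0.2,0,0,0,1],[0,0,0.4,0,0,0,1]]

```text
t: 44.2
eef_pos: [612.9, -262.8, 20.3]
eef_rot: [3.14, 0.001, 1.548]
force: [-0.0, -0.5, -1.6]
grip_width: 22.9
grip_force: 59.3
```

>>> jog_arm:
  increments:
    - [[0,0,0.2,0,0,0,1],[0,0,0.4,0,0,0,1]]

```text
t: 44.45
eef_pos: [612.8, -262.8, 18.1]
eef_rot: [3.14, 0.001, 1.548]
force: [-16.8, 8.2, 64.6]
grip_width: 22.9
grip_force: 66.9
```

>>> jog_arm:
  increments:
    - [[0,0,-0.2,0,0,0,1],[0,0,-0.2,0,0,0,0.1],[0,0,-0.2,0,0,0,0.1],[0,0,-6,0,0,0,0.1],[2,0,-12,0,0,0,0.1]]

```text
t: 45.08
eef_pos: [612.2, -243.3, 134.8]
eef_rot: [-3.14, -0.0, 1.546]
force: [1.1, -0.1, -0.7]
grip_width: 38.3
grip_force: 0.0
```

>>> jog_arm:
  increments:
    - [[5,-2,-3,0,0,0,0.1],[10,-4,-3,0,0,0,0.1],[15,-7,-3,0,0,0,0.1],[20,-9,-3,0,0,0,0.1],[25,-11,-3,0,0,0,0.1]]

```text
t: 45.7
eef_pos: [507.6, 11.1, 164.2]
eef_rot: [3.141, -0.0, 1.547]
force: [0.9, 1.1, -0.3]
grip_width: 38.5
grip_force: 0.0
```

Run:
```python
from h import *
st(); outl(img('wrist'),45); go([498.5,44.5,105],88.6); outl(img('scene'),8)
```

```text
t 45.7 p [507.6  11.1 164.2] r [ 3.141 -0.     1.547] F [ 0.9  1.1 -0.3] w 38.5 q [-0.1   0.41  1.71  0.    1.01 -0.07]
board [ 613.2 -200.7] [17.3  9.2] long 88.7
board [498.3  45.4] [50.  35.3] long 88.7
jog [ 2.84 -0.64  5.9 ] [-0.2 -0.1  0.1]
board [ 616.4 -340.2] [51.8 37.5] long 88.7
board [ 614.9 -260.8] [52.7 37.6] long 87.4
```

>>> jog_arm:
  increments:
    - [[3.4,-0.9,0,0,0,0,0.1],[3.4,-0.9,4,0,0,0,0.1],[3.4,-0.9,5.9,0,0,0,0.1],[3.4,-0.9,5.9,0,0,0,0.1]]

```text
t: 46.3
eef_pos: [499.6, 43.8, 104.2]
eef_rot: [-3.139, 0.0, 1.548]
force: [0.3, 0.1, 0.8]
grip_width: 38.4
grip_force: 0.0
```

>>> jog_arm:
  increments:
    - [[0,0,3,0,0,0,0.1],[0,0,4.8,0,0,0,0.1],[0,0,5,0,0,0,0.1],[0,0,5,0,0,0,1],[0,0,5,0,0,0,1]]

```text
t: 46.92
eef_pos: [500.9, 43.9, 56.2]
eef_rot: [3.14, 0.0, 1.548]
force: [0.3, -1.5, 2.6]
grip_width: 22.4
grip_force: 58.9
```

>>> jog_arm:
  increments:
    - [[0,0,0,0,0,0,1],[0,0,0,0,0,0,1],[0,0,-4,0,0,0,1],[0,0,-9,0,0,0,1],[0,0,-12,0,0,0,1]]

```text
t: 47.55
eef_pos: [500.7, 44.0, 177.7]
eef_rot: [3.139, 0.0, 1.548]
force: [-0.0, 0.5, -1.2]
grip_width: 22.6
grip_force: 59.4
```

>>> jog_arm:
  increments:
    - [[-5,2,0,0,0,0,1],[-10,4,0,0,0,0,1],[-15,6.5,0,0,0,0,1],[-19,9,0,0,0,0,1],[-23,11,0,0,0,0,1]]

```text
t: 48.18
eef_pos: [605.4, -190.1, 175.4]
eef_rot: [3.141, -0.0, 1.547]
force: [0.5, -0.6, -0.6]
grip_width: 22.6
grip_force: 59.4
```

Run:
```python
from h import *
st(); d=img('wrist'); outl(img('scene'),8); go([614,-189,45],88.6)
for k,p in boards(d):
    print(p.mean(0).round(),p.min(0),p.max(0))
    if p[:,1].mean()>230: print(cast(d,p,165)[:,:2].max(0))
```

```text
t 48.17 p [ 605.4 -190.1  175.4] r [ 3.141 -0.     1.547] F [ 0.5 -0.6 -0.6] w 22.6 q [-0.4   0.56  1.39  0.    1.19 -0.37]
board [ 616.4 -340.2] [51.7 37.7] long 89.2
board [ 614.7 -261.1] [53.2 37.9] long 88.2
board [513.6 -48.6] [64.3 44.6] long 87.6
jog [ 0.38  0.73 13.02] [ 0.1  0.1 -0.1]
[354. 267.] [332 248] [369 302]
[ 624.54488546 -163.05480122]
[293. 267.] [278 248] [315 302]
[ 603.07113898 -162.60780745]
```

>>> jog_arm:
  increments:
    - [[0.2,0.8,5,0,0,0,1],[0.2,0.8,10,0,0,0,1],[0.2,0.8,14,0,0,0,1],[0.2,0.7,15.1,0,0,0,1],[0.2,0.7,15.2,0,0,0,1]]

```text
t: 48.9
eef_pos: [611.9, -186.6, 23.7]
eef_rot: [-3.141, -0.0, 1.548]
force: [-0.7, -0.1, -1.2]
grip_width: 23.4
grip_force: 59.3
```

>>> jog_arm:
  increments:
    - [[0,0,0.2,0,0,0,1],[0,0,0.3,0,0,0,1]]

```text
t: 49.15
eef_pos: [612.6, -187.0, 21.5]
eef_rot: [3.14, 0.001, 1.548]
force: [0.4, 0.5, -0.7]
grip_width: 22.8
grip_force: 59.3
```

>>> jog_arm:
  increments:
    - [[0,0,0.2,0,0,0,1],[0,0,0.3,0,0,0,1]]

```text
t: 49.4
eef_pos: [612.5, -186.9, 19.3]
eef_rot: [3.14, 0.001, 1.548]
force: [-9.7, 4.3, 39.7]
grip_width: 23.0
grip_force: 64.0
```

>>> jog_arm:
  increments:
    - [[0,0,-0.1,0,0,0,1],[0,0,-0.1,0,0,0,0.1],[0,0,-0.1,0,0,0,0.1],[0,0,-6,0,0,0,0.1],[-2,0,-12,0,0,0,0.1]]

```text
t: 50.02
eef_pos: [611.0, -205.5, 137.2]
eef_rot: [-3.14, -0.001, 1.549]
force: [0.9, -0.6, -0.0]
grip_width: 38.6
grip_force: 0.0
```

>>> jog_arm:
  increments:
    - [[-4,-1,-6,0,0,0,0.1],[-10,-3,-12,0,0,0,0.1],[-14,-3,-14,0,0,0,0.1],[-14,-3,-14,0,0,0,0.1],[-14,-3,-14,0,0,0,0.1]]

```text
t: 50.65
eef_pos: [578.1, -346.1, 276.3]
eef_rot: [3.141, -0.0, 1.546]
force: [0.3, 0.1, -0.6]
grip_width: 38.3
grip_force: 0.0
```

Run:
```python
from h import *
st(); d=img('wrist'); outl(d,8)
hsv=cv2.cvtColor(d['color'],cv2.COLOR_RGB2HSV)
b=((hsv[...,0]>100)&(hsv[...,0]<125)&(hsv[...,1]>150)).astype(np.uint8)
p=np.vstack([x[:,0] for x in cv2.findContours(b,0,2)[0] if len(x)>20]); w=cast(d,p,14); print(w.min(0),w.max(0))
s=img('scene'); outl(s,8); hsv=cv2.cvtColor(s['color'],cv2.COLOR_RGB2HSV)
r=((hsv[...,0]<6)|(hsv[...,0]>174))&(hsv[...,1]>170)&(hsv[...,2]>90)
n,l,q,c=cv2.connectedComponentsWithStats(r.astype(np.uint8))
for i in range(1,n):
    if q[i,4]>40: print(q[i],c[i].round(1),cast(s,c[i],75)[0].round())
```

```text
t 50.65 p [ 578.1 -346.1  276.3] r [ 3.141 -0.     1.546] F [ 0.3  0.1 -0.6] w 38.3 q [-0.63  0.53  1.15  0.    1.46 -0.6 ]
board [ 615.3 -338.9] [51.2 37.8] long 88.8
board [ 613.4 -259.5] [51.1 37.8] long 88.7
board [ 612.9 -197.3] [37.4 28.5] long -1.3
[ 545.44570408 -385.6982894    14.        ] [ 678.28466026 -182.6563483    14.        ]
board [ 616.3 -340.1] [51.8 37.9] long 89.2
board [ 614.6 -261.6] [50.3 38.1] long 88.6
board [ 614.5 -187.7] [52.  37.5] long 87.9
[399 144  12  10  73] [404.4 147.6] [465. 542.  75.]
[325 263  12  10  46] [330.5 266.5] [559. -54.  75.]
[442 296  38  25 402] [460.9 307.7] [831. -33.  75.]
[123 317  35  33 624] [139.3 330.9] [ 354. -388.   75.]
[399 328  34  35 733] [415.7 343.2] [ 793. -158.   75.]
[363 364  39  40 382] [380.5 386.8] [ 780. -271.   75.]
```

All three boards lie flat inside the blue tray. The cap is up, the spray tray is fully out, and the red bystanders (both reels, the screwdriver and the tip cleaner) have not moved.

```bash
python3 -c "
from h import *
print(order.sign_off())"
```

```text
the job is handed in; nothing more can be done
None
```

The job is handed in (verdict not shown to me): all three boards were nested, pushed home, sprayed and laid flat in the blue tray, with the spray tray fully out, the cap up and the checked bystanders (reels, screwdriver, tip cleaner) unmoved.

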